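Unload the drilling jig and build the slats into a crosswise airing stack

ROBOT

A 6-joint arm with a two-finger parallel gripper is mounted at the origin on the work surface. World frame = base frame: x ahead of the robot, y to its left, z up, the work surface at z = 0. Lengths are in m, angles in rad, forces in N, time in s.
With the tool pointing down it reaches from about 0.25 to 0.8 m from the base axis. Payload 3.9 kg.
Tool frame: the origin (TCP) lies midway between the tips of the shut fingers; the grasp point (between the pads) lies 19 mm behind it; z points along the fingers, y is the direction in which the jaws open and shut (so a half turn about z gives the same grasp; the last joint's range is limited). The gripper opens to 85 mm and grips with 20 to 120 N. Pads are 22 mm wide; open, the fingers measure 114 mm over their backs; the gripper's body (76 mm by 85 mm) begins 54 mm behind the grasp point. The pads swing forward as they close: fully open they stand 13 mm farther back than shut.
Start: joints at [1.195, 0.26, -0.138, 1.173, 0, 1.571], TCP at [0.193, 0.488, 0.231] pointing down, gripper open.
Joint ranges: [-2.78, 2.78], [-0.83, 1.72], [-1.28, 1.37], [-1.9, 2.12], [-1.57, 1.48], [-3.14, 3.14]. Speed limits (rad/s): [2.57, 2.57, 3.14, 3.14, 3.14, 3.14].

INTERFACE

Orientations are given as a unit quaternion [w, x, y, z].
In Python, from station import manip gives the robot as it stands.
- The arm moves only by the tool send_rows, never from a script. Its argument "moves" is a list of rows, each an object with "xyz": the shift along the tool's x, y, z in mm, a list of three; "turn": the turn about the tool's z in degrees. A call has exactly 8 rows; each row is the pose to reach, as a shift and turn from the pose measured when the call began, along the tool's axes at that moment; what a row does not reach only later rows make up. A row lasts 1/12 s, in which the tool goes at most 41.7 mm and 7.16 degrees, less where a joint would pass 70% of its speed; a pose out of reach is approached as far as the arm can. A call with a gripper value outside its range is refused whole. "grip" is the finger opening in mm, from 0 to 85.4, set as the call begins (left out, the last holds). The fingers move at their own pace and stop on an object; "force" is the grip in N (left out, the last holds). Time passes only in rows, so rows that repeat a pose let the fingers close, or fill a call up. It gives the time, the measured TCP pose, the force and the opening at its end, in the units of the state.
- manip.state(): the state, without advancing time (a new reading comes with each control period).
- manip.capture(name): name is "scene" or "top"; returns the picture (384x512x3 uint8, red, green, blue); there is no depth.
- manip.get_calibration(name): a dict with "intrinsics" (3x3 intrinsics, pixels), "extrinsics" (4x4, takes a point from world to camera coordinates). Camera axes: x right, y down, z forward; pixel columns grow to the right and rows downward; lengths in m; the calibration is good to about 2 mm. A picture is of the moment at which its call begins. get_calibration takes no time and is no camera call.
- manip.finish_job(): hands the job in, once; it reports no verdict.
Trained networks look in the newest picture that a camera, given by its name, has taken for a name from the list of things; names that differ only in an ending like _2 or _b are one class to them, and where a whole thing is asked for, a point or a joint stands for the part that bears it (a point fixed in the world has none). Each returns a list of dicts, best first, with "score" (0 to 1); they miss things now and then, are a little off and sometimes report something else, mostly with a low value. They report only what shows in the picture. A call takes as long as a camera call. They do not tell look-alikes from the thing itself.
- manip.trace(label, camera): "mask" (384x512 bool, what is visible of it) and "rect" ([left, top, right, bottom] in pixels, round what is visible of it).
The state is a dict: "time_s": time; "joint_positions": joint angles; "joint_velocities": joint speeds; "tau": joint torques, N m; "tcp_pos": TCP position; "tcp_rot": TCP orientation; "ft_force": force on the tool from outside, world axes, zero at the start; "torque": the same for the moment, N m; "width": opening from 0.0 (shut) to 1.0 (fully open).
Only numpy, scipy, OpenCV 4.12 (cv2) and the standard library are available. Lean on these libraries where they do the work, as an engineer would, in place of code of your own. Each camera call takes 0.05 s, during which the arm holds its last target. There are 200 camera calls.

TASK

The four frame slats in the sloping drilling jig are drilled. Draw the blue drill plate off its two dowels by the handle, keeping it square to the sloping bed all the way so it does not bind, and lay it flat in the middle of the green cutting mat; then carry on the airing stack on the grey board: two slats crosswise over the two already there and, once those lie, the last two crosswise on top, each out at the edge so that the tower's corners come flush. Set things down rather than dropping them, and leave everything else where it is.

Things in the scene. Friction and masses are not known exactly. Their poses are not given: they have to be found in the camera images.
- plate: drill plate of the jig: blue board 110 (x) x 226 (y) x 10 mm with steel bushes and a steel bar handle, 0.3 to 0.55 kg. Origin: centre of the underside; z out of the top. Two 13.6 mm through holes at (36, -56) and (-36, 56) mm sit on the dowels. It lies on the slats, underside 32 mm above the bed's deck. It binds if it leans more than a few degrees to the dowels.
- plate_handle (a point): middle of the plate's handle, 42 mm above the plate's underside: a straight bar 100 mm long along the plate's x, 16 mm wide, 12 mm deep, on two 12 mm round posts 84 mm apart; 26 mm clear beneath it
- bed: sloping bed of the drilling jig, fixed: plywood deck 204 (x) x 240 (y) mm pitched 30 degrees, low edge to the robot. Origin: centre of the deck's upper face, 80 mm above the table; x climbs the slope away from the robot, y is level, z is square to the deck. A 24 mm lip at the low edge stops the slats. Jig and cutting mat change sides (left or right of the board) from start to start.
- dowel_a (a point): tapered tip of one of two equal steel locating dowels, 12 mm thick, standing square out of the deck, tip 56 mm above it, at bed (36, -56) mm, the other at bed (-36, 56) mm; the seated plate's top is 14 mm below the tip
- bearers (a point): middle of the slats' seats, 14 mm above the deck: two notched bearers across the slope (16 mm wide, at bed x = -66 and +66 mm) carry the slats; teeth rise 8 mm beside each slat with 2 mm play either side; the deck between the bearers is open
- mat: thin green cutting mat with pale grid lines, 280 x 250 x 3 mm, fixed flat on the table. Origin: centre of its underside
- board: grey airing board, 216 x 216 x 12 mm, fixed flat on the table between jig and mat. Origin: centre of its underside, z up. Its x runs along the two slats already lying on it.
- first_a: slat of the begun stack's first layer, lying on the board along the board's x at y = +78 mm; same size as the others, loose. Origin: centre of its underside
- first_b: the other slat of the first layer, along the board's x at y = -78 mm; loose. Origin: centre of its underside
- slat1: drilled pine slat, 180 x 24 x 18 mm (length x, width y, thickness z), 35 to 60 g. Origin: centre of its underside. Starts in the jig under the plate, lying along the slope in its notches at bed y = -84 mm (the four lie 56 mm apart, 32 mm free between them). The four are alike: any may go to any place.
- slat2: drilled pine slat, 180 x 24 x 18 mm (length x, width y, thickness z), 35 to 60 g. Origin: centre of its underside. Starts in the jig under the plate, lying along the slope in its notches at bed y = -28 mm (the four lie 56 mm apart, 32 mm free between them). The four are alike: any may go to any place.
- slat3: drilled pine slat, 180 x 24 x 18 mm (length x, width y, thickness z), 35 to 60 g. Origin: centre of its underside. Starts in the jig under the plate, lying along the slope in its notches at bed y = 28 mm (the four lie 56 mm apart, 32 mm free between them). The four are alike: any may go to any place.
- slat4: drilled pine slat, 180 x 24 x 18 mm (length x, width y, thickness z), 35 to 60 g. Origin: centre of its underside. Starts in the jig under the plate, lying along the slope in its notches at bed y = 84 mm (the four lie 56 mm apart, 32 mm free between them). The four are alike: any may go to any place.
- place2_far (a point): where the centre of a slat's underside comes to lie, corners flush: second layer, far slat: 78 mm along +x of the board's centre, 30 mm above the table; slat length along the board's y
- place2_near (a point): where the centre of a slat's underside comes to lie, corners flush: second layer, near slat: 78 mm along -x of the board's centre, 30 mm above the table; slat length along the board's y
- place3_left (a point): where the centre of a slat's underside comes to lie, corners flush: third layer, left slat: 78 mm along +y of the board's centre, 48 mm above the table; slat length along the board's x
- place3_right (a point): where the centre of a slat's underside comes to lie, corners flush: third layer, right slat: 78 mm along -y of the board's centre, 48 mm above the table; slat length along the board's x
- knife: bystander, not to be disturbed: orange utility knife, 130 mm long, 16 mm wide, lying near the far edge of the cutting mat
- tape: bystander, not to be disturbed: roll of brown tape, 64 mm across, 24 mm high, lying flat beyond the airing board
- glue: bystander, not to be disturbed: white glue bottle with a red cap, 48 mm across, 130 mm high, beyond the airing board to the left
- pointbox: bystander, not to be disturbed: blue and white carton of framing points, 60 x 100 x 34 mm, beyond the airing board to the right
- screwdriver: bystander, not to be disturbed: red screwdriver lying at the right of the table
- corner: bystander, not to be disturbed: dark mitred moulding corner sample, two 95 mm arms, 20 mm high, at the left of the table
Mind the look-alikes: they are no part of the job. Leave any turquoise look-alike of the slat2 alone.

How it is judged:
By the outcome, as a careful person would: the job done as asked, in the order asked, and still so for the second after the job is handed in, with the robot touching nothing.
It also fails if it takes over 72 s, if anything falls off the work surface, if the arm or the gripper's body presses on something with over 40 N, if the wrist force passes 120 N, or if a joint passes its speed limit or range.

## Working session

There is one attempt and no reset: what is moved stays moved. The work goes in short steps, Python scripts to look and compute and a tool call to move; the robot and the scene stay as the last step left them, time stands still between calls to the robot, and variables do not carry over. Pictures are saved under pics/ and viewed, about 8 in all and at most 12, crops included, and the job is handed in when it is done.

Besides the shell and the picture viewer there is one more tool, called after ">>>" by a JSON object that holds its "method" and its "body", one argument or row to a line. send_rows: Moves the arm, as the interface text tells. Its arguments: {"type":"object","properties":{"moves":{"type":"array"},"grip":{"type":"number"},"force":{"type":"number"}},"required":["moves"]}

```bash
mkdir -p pics; ls
python3 - <<'E'
from station import manip
import cv2,numpy as np
print(manip.state())
for n in("scene","top"):
    im=manip.capture(n); cv2.imwrite(f"pics/{n}0.png",im[:,:,::-1]); c=manip.get_calibration(n); print(n,c)
a=cv2.imread("pics/scene0.png");b=cv2.imread("pics/top0.png")
cv2.imwrite("pics/both0.png",np.vstack([a,b])[:, :])
for cam in("scene","top"):
  for l in("plate","plate_handle","board","mat","bed","first_a","slat1","dowel_a"):
    r=manip.trace(l,cam); print(cam,l,[(round(x["score"],2),[int(v) for v in x["rect"]]) for x in r])
E
```

```text
pics
{'time_s': 0.0, 'joint_positions': array([ 1.19503491e+00,  2.60691495e-01, -1.39404552e-01,  1.17270413e+00,
       -8.62293493e-06,  1.57078459e+00]), 'joint_velocities': array([ 5.95727686e-06, -9.90955063e-05, -6.92203700e-05, -4.23014198e-04,
       -1.79443932e-04,  1.70073532e-03]), 'tau': array([-8.68646257e-04, -4.05678391e+01,  2.53921652e+01,  1.87712390e-02,
        1.43054640e-04, -6.91315325e-07]), 'tcp_pos': array([0.19241029, 0.4877168 , 0.23044757]), 'tcp_rot': array([-1.82906834e-04,  1.86771459e-01,  9.82402880e-01, -9.85096465e-04]), 'ft_force': array([0.46339169, 0.70054132, 0.37834108]), 'torque': array([-0.00497234,  0.01481065,  0.00689887]), 'width': 0.9986766317496277}
scene {'intrinsics': array([[483.33763813,   0.        , 256.93182996],
       [  0.        , 483.33763813, 193.54750714],
       [  0.        ,   0.        ,   1.        ]]), 'extrinsics': array([[ 0.31729556,  0.94832038,  0.00346244, -0.17081213],
       [ 0.76899812, -0.25515668, -0.58612027, -0.34019851],
       [-0.55494633,  0.18863597, -0.81021667,  2.12554317],
       [ 0.       
[... 1005 characters left out ...]
 [162, 157, 174, 195]), (0.49, [188, 206, 194, 218]), (0.47, [157, 221, 165, 229]), (0.47, [162, 198, 183, 225]), (0.42, [139, 223, 151, 233])]
scene dowel_a [(0.73, [134, 194, 204, 250])]
top plate [(0.69, [325, 180, 398, 215]), (0.4, [331, 177, 341, 227])]
top plate_handle [(0.66, [327, 180, 396, 216])]
top board [(0.76, [217, 142, 287, 213])]
top mat [(0.79, [132, 147, 210, 236])]
top bed [(0.64, [320, 160, 397, 229])]
top first_a [(0.9, [267, 156, 281, 208]), (0.57, [223, 149, 237, 201])]
top slat1 [(0.8, [256, 232, 303, 263]), (0.72, [340, 241, 351, 297]), (0.62, [330, 176, 340, 225]), (0.53, [364, 171, 373, 226]), (0.51, [346, 175, 356, 226])]
top dowel_a [(0.62, [321, 157, 395, 227])]
```

Run:
```python
import cv2,numpy as np
a=cv2.imread("pics/scene0.png")[140:280,80:400];b=cv2.imread("pics/top0.png")[120:320,110:430]
f=lambda i:cv2.resize(i,None,fx=2.5,fy=2.5,interpolation=cv2.INTER_CUBIC)
cv2.imwrite("pics/v1a.png",f(a)); cv2.imwrite("pics/v1b.png",f(b))
```

```text
(no output)
```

View pics/v1a.png

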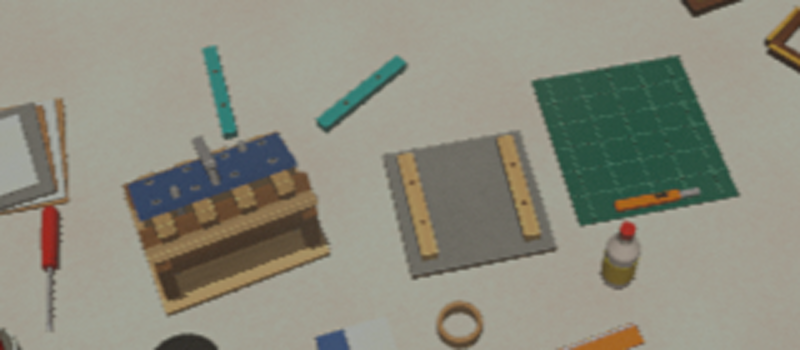

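View pics/v1b.png

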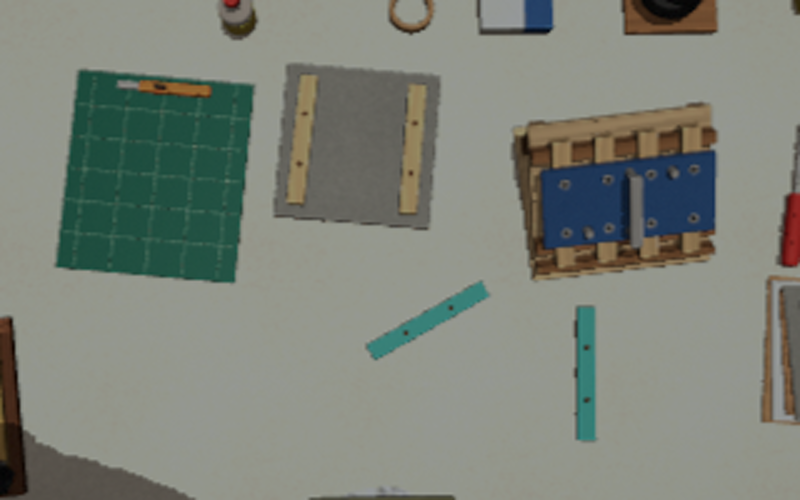

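Jig is on the right (blue plate at about (362,198) in top, handle at (364,204)) and the mat is on the left (171,190). The board is between them (252,177) with two pine slats. The two turquoise slats, top (281,248) and (344,270), are look-alikes to leave alone. The ones I want are the pine ones under the plate. Next I fit poses to both views.

```bash
cat > h.py <<'E'
from station import manip
import cv2,numpy as np
from scipy.optimize import minimize
from scipy.spatial.transform import Rotation as R
S=4
CAL={n:manip.get_calibration(n) for n in("scene","top")}
def proj(P,cam):
    c=CAL[cam];E=c["extrinsics"];q=(P@E[:3,:3].T+E[:3,3])@c["intrinsics"].T
    return q[:,:2]/q[:,2:]
def box(lx,ly,z0,z1,x0=0,y0=0):
    return np.array([[x0+sx*lx/2,y0+sy*ly/2,z] for sx in(-1,1) for sy in(-1,1) for z in(z0,z1)])
def pose(p,pitch=0): # p=x,y,z,yaw
    return R.from_euler("ZY",[p[3],-pitch]).as_matrix(),np.array(p[:3])
def rend(P,cam):
    h=cv2.convexHull(np.round(((proj(P,cam)+.5)*S-.5)*16).astype(np.int32))
    m=np.zeros((384*S,512*S),np.uint8);cv2.fillConvexPoly(m,h,1,shift=4);return m
def fit(masks,B,p0,pitch=0,freez=True):
    up={c:cv2.resize(m.astype(np.float32),None,fx=S,fy=S,interpolation=cv2.INTER_LINEAR)>.5 for c,m in masks.items()}
    def cost(v):
        p=[v[0],v[1],v[2] if freez else p0[2],v[3]/1 if freez else v[2]]
        Rm,t=pose(p,pitch);s=0
        for c,m in up.items():
            r=rend(B@Rm.T+t,c)>0; s+=1-(r&m).sum()/(r|m).sum()
        return s
    x0=np.array(p0 if freez else [p0[0],p0[1],p0[3]],float)
    st=np.array([.01,.01,.01,.08] if freez else [.01,.01,.08])
    sim=np.vstack([x0]+[x0+st*np.eye(len(x0))[i] for i in range(len(x0))])
    for _ in range(2):
        r=minimize(cost,sim[0],method="Nelder-Mead",options=dict(initial_simplex=sim,xatol=2e-4,fatol=1e-4,maxiter=250))
        sim=np.vstack([r.x]+[r.x+.4*st*np.eye(len(x0))[i] for i in range(len(x0))])
    return r.x,r.fun
def big(m,near=None):
    m=cv2.morphologyEx(m.astype(np.uint8),cv2.MORPH_CLOSE,np.ones((5,5)))
    n,l,s,c=cv2.connectedComponentsWithStats(m);return l==1+np.argmax(s[1:,4])
def ray(px,cam,z):
    c=CAL[cam];E=c["extrinsics"];d=E[:3,:3].T@np.linalg.solve(c["intrinsics"],[*px,1]);o=-E[:3,:3].T@E[:3,3]
    return o+d*(z-o[2])/d[2]
E
python3 - <<'E'
from h import *
I={c:manip.capture(c) for c in CAL}
def tr(l):return {c:manip.trace(l,c)[0]["mask"] for c in CAL}
def cen(m):
    ys,xs=np.nonzero(m);return xs.mean(),ys.mean()
# mat/board via traces + hull
def hull(m):
    k=cv2.convexHull(np.argwhere(m)[:,::-1].astype(np.int32));o=np.zeros(m.shape,np.uint8);cv2.fillConvexPoly(o,k,1);return o>0
def col(lo,hi):
    o={}
    for c in CAL:
        o[c]=cv2.inRange(cv2.cvtColor(I[c],cv2.COLOR_RGB2HSV),lo,hi)>0
    return o
for l,B in(("mat",box(.28,.25,0,.003)),("board",box(.216,.216,0,.012))):
    T=tr(l);T={c:hull(big(m)) for c,m in T.items()}
    p=ray(cen(T["top"]),"top",0)
    for y0 in(0,):
        for fz in(0,1):print(l,fz,fit(T,B,[p[0],p[1],0,0.],0,fz))
        for c in CAL: print(l,c,fit({c:T[c]},B,[p[0],p[1],0,0.],0,0))
g=col((40,60,20),(90,255,160));T={c:big(m) for c,m in g.items()}
print("green mat",[m.sum() for m in T.values()],fit(T,box(.28,.25,0,.003),[*ray(cen(T["top"]),"top",0)[:2],0,0],0,0))
b=col((105,110,30),(125,255,255))
W={"scene":(125,185,205,235),"top":(318,170,405,225)}
M={}
for c,(x0,y0,x1,y1) in W.items():
    z=np.zeros((384,512),bool);z[y0:y1,x0:x1]=b[c][y0:y1,x0:x1];M[c]=hull(big(z));print(c,z.sum(),M[c].sum())
p=ray(cen(M["top"]),"top",.11)
B=box(.11,.226,.032,.042)
for fz in(0,1):print("plate(bed origin)",fz,fit(M,B,[p[0],p[1],.08,0.],np.pi/6,fz))
for c in CAL: print(c,fit({c:M[c]},B,[p[0],p[1],.08,0.],np.pi/6,0))
for c in CAL:
    for l in("first_a",):
        for r in manip.trace(l,c)[:3]:
            m=r["mask"];P=ray(cen(m),c,.03);(cx,cy),wh,an=cv2.minAreaRect(np.argwhere(m)[:,::-1].astype(np.float32));print(l,c,round(r["score"],2),P.round(4),wh,an)
E
```

```text
mat 0 (array([ 0.54753003,  0.3070628 , -0.10425816]), np.float64(0.06667335725872303))
mat 1 (array([ 0.54751097,  0.30743457, -0.00076189, -0.10677151]), np.float64(0.06620626718443912))
mat scene (array([ 0.54856804,  0.30352065, -0.10375715]), np.float64(0.03211277399371015))
mat top (array([ 0.54732239,  0.30879887, -0.10758891]), np.float64(0.023016109151188013))
board 0 (array([ 0.58319726,  0.02313424, -0.10764959]), np.float64(0.08686135091348435))
board 1 (array([ 5.83236344e-01,  2.31366288e-02,  9.56886096e-05, -1.07677043e-01]), np.float64(0.08686813028585316))
board scene (array([ 0.58385355,  0.02030915, -0.10926091]), np.float64(0.0441610603474244))
board top (array([ 0.58312334,  0.02518918, -0.10743049]), np.float64(0.03478776344320855))
green mat [np.int64(3549), np.int64(5470)] (array([ 0.54651953,  0.30625849, -0.11025721]), np.float64(0.12606214137157257))
scene 375 795
top 1758 2172
plate(bed origin) 0 (array([ 0.50788347, -0.32605845,  0.09905181]), np.float64(0.28034567602716143))
plate(bed origin) 1 (array([ 0.50744816, -0.32647847,  0.07376093,  0.09069802]), np.float64(0.26918559349321736))
scene (array([ 0.51136571, -0.3376995 ,  0.08583432]), np.float64(0.24390533951718396))
top (array([ 0.50705798, -0.32453216,  0.10287261]), np.float64(0.03733806763017))
first_a scene 0.61 [0.601  0.0942 0.03  ] (42.048580169677734, 7.087914943695068) 73.3007583618164
first_a scene 0.57 [ 0.5834 -0.0564  0.03  ] (43.66519546508789, 6.779450416564941) 75.57923126220703
first_a top 0.81 [0.5976 0.1007 0.03  ] (7.951070785522461, 51.461097717285156) 6.34019136428833
first_a top 0.76 [ 0.5754 -0.0506  0.03  ] (8.054268836975098, 52.39261245727539) 4.573921203613281
```

Run:
```python
from h import *
I={c:manip.capture(c) for c in CAL}
def hull(m):
    k=cv2.convexHull(np.argwhere(m)[:,::-1].astype(np.int32));o=np.zeros(m.shape,np.uint8);cv2.fillConvexPoly(o,k,1);return o>0
M={}
for c in CAL:
    r=manip.trace("plate",c)[0];m=r["mask"];hsv=cv2.cvtColor(I[c],cv2.COLOR_RGB2HSV)
    b=(hsv[...,0]>100)&(hsv[...,0]<130)&(hsv[...,1]>90)&cv2.dilate(m.astype(np.uint8),np.ones((5,5))).astype(bool)
    M[c]=hull(big(b));print(c,m.sum(),b.sum(),M[c].sum())
B=box(.11,.226,.032,.042)
for fz in(0,1):print("bed",fz,fit(M,B,[.507,-.325,.08,.1],np.pi/6,fz))
for c in CAL: print(c,fit({c:M[c]},B,[.507,-.325,.08,.1],np.pi/6,0))
p=[.508,-.3265,.08,.10]
out=[]
for c,(x0,y0,w,h) in{"scene":(120,180,100,75),"top":(310,150,100,85)}.items():
    im=cv2.resize(I[c][y0:y0+h,x0:x0+w,::-1],None,fx=7,fy=7,interpolation=cv2.INTER_CUBIC)
    im=cv2.convertScaleAbs(im,alpha=1.4)
    Rm,t=pose(p,np.pi/6)
    def L(P,col):
        q=proj(np.array(P)@Rm.T+t,c);q=((q+.5-[x0,y0])*7-.5).astype(int);cv2.polylines(im,[q],False,col,1)
    L([[-.055,-.113,.042],[.055,-.113,.042],[.055,.113,.042],[-.055,.113,.042],[-.055,-.113,.042]],(0,255,255))
    L([[-.05,0,.08],[.05,0,.08]],(0,0,255))
    for s in(1,-1):L([[s*.036,-s*.056,.042],[s*.036,-s*.056,.056]],(0,255,0))
    for y in(-.084,-.028,.028,.084):L([[-.09,y,.032],[.09,y,.032]],(255,0,255))
    out.append(im)
cv2.imwrite("pics/v3.png",cv2.resize(np.vstack(out),None,fx=.53,fy=.53))
```

```text
scene 1092 708 965
top 2202 1819 2233
bed 0 (array([ 0.50918659, -0.32543474,  0.09716855]), np.float64(0.12879622548457037))
bed 1 (array([ 0.5083096 , -0.32627825,  0.07585506,  0.09206581]), np.float64(0.10576938822055237))
scene (array([ 0.51119993, -0.32839135,  0.09934208]), np.float64(0.07994038748137111))
top (array([ 0.50791771, -0.32464083,  0.0949821 ]), np.float64(0.03166639249876624))
```

View pics/v3.png

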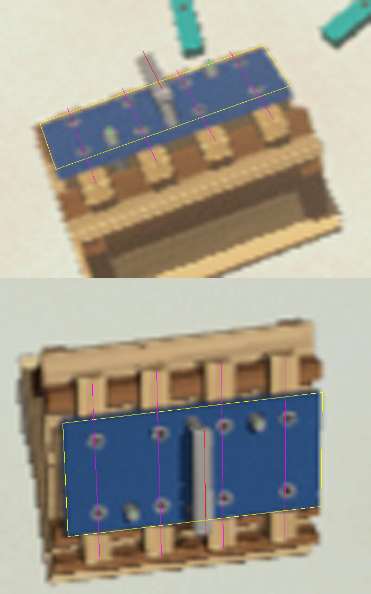

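The overlay fits: plate outline and slats match to within about 2 mm. Bed ≈ (0.509, −0.325, 0.078), yaw 0.097. That puts the handle middle near (0.472, −0.328, 0.143).

```bash
cat > go.py <<'E'
# usage: go.py x y z yaw_of_tool_y_deg : prints tool-frame shift (mm) and turn (deg)
import sys,numpy as np
from station import manip
from scipy.spatial.transform import Rotation as R
s=manip.state();q=s["tcp_rot"];M=R.from_quat([*q[1:],q[0]]).as_matrix()
v=[float(a) for a in sys.argv[1:5]]
print("tcp",s["tcp_pos"].round(4),"yaw_y",np.degrees(np.arctan2(M[1,1],M[0,1])).round(2),"tilt",np.degrees(np.arccos(-M[2,2])).round(2),"z",M[:,2].round(4),"F",s["ft_force"].round(1),"w",round(s["width"]*85.4,1),"t",round(s["time_s"],2))
if len(v)==4:
    t=(v[3]-np.degrees(np.arctan2(M[1,1],M[0,1]))+180)%360-180
    print("shift",(M.T@(np.array(v[:3])-s["tcp_pos"])*1e3).round(1),"turn",round(-t,2))
E
python3 go.py .472 -.328 .22 95.6
```

```text
tcp [0.1927 0.4883 0.2313] yaw_y 68.47 tilt 0.0 z [-0. -0. -1.] F [-0.3 -0.1 -0.2] w 85.2 t 1.5
shift [-559.4 -656.9   11.3] turn -27.13
```

>>> {"method": "send_rows", "body": {
  "moves": [
    {"xyz":[-26,-30,0],"turn":-3},
    {"xyz":[-52,-61,0],"turn":-6},
    {"xyz":[-79,-92,0],"turn":-9},
    {"xyz":[-105,-124,0],"turn":-12},
    {"xyz":[-131,-154,0],"turn":-15},
    {"xyz":[-158,-185,0],"turn":-18},
    {"xyz":[-184,-216,0],"turn":-21},
    {"xyz":[-210,-247,0],"turn":-24}
  ],
  "grip": 55,
  "force": 100
}}

```text
time_s: 2.17
tcp_pos: [0.2975, 0.1798, 0.2316]
tcp_rot: [0.001, -0.023, 1.0, 0.0]
ft_force: [1.9, 0.2, -0.3]
width: 0.647
```

```bash
python3 go.py .472 -.328 .22 95.6
```

```text
tcp [0.2975 0.1798 0.2316] yaw_y 92.67 tilt 0.06 z [ 1.e-03  4.e-04 -1.e+00] F [ 1.9  0.2 -0.3] w 55.2 t 2.17
shift [-150.6 -515.4   11.5] turn -2.93
```

>>> {"method": "send_rows", "body": {
  "moves": [
    {"xyz":[-11,-39,1],"turn":-1},
    {"xyz":[-22,-78,2],"turn":-2},
    {"xyz":[-34,-117,3],"turn":-3},
    {"xyz":[-46,-156,4],"turn":-3},
    {"xyz":[-57,-195,5],"turn":-3},
    {"xyz":[-68,-234,6],"turn":-3},
    {"xyz":[-80,-273,7],"turn":-3},
    {"xyz":[-91,-312,8],"turn":-3}
  ]
}}

```text
time_s: 2.83
tcp_pos: [0.4033, -0.1299, 0.2238]
tcp_rot: [0.001, -0.049, 0.999, 0.0]
ft_force: [0.6, -0.4, -0.1]
width: 0.65
```

>>> {"method": "send_rows", "body": {
  "moves": [
    {"xyz":[-11,-39,0],"turn":0},
    {"xyz":[-22,-78,0],"turn":0},
    {"xyz":[-34,-117,0],"turn":0},
    {"xyz":[-46,-156,0],"turn":0},
    {"xyz":[-52,-180,0],"turn":0},
    {"xyz":[-58,-198,0],"turn":0},
    {"xyz":[-59,-203,0],"turn":0},
    {"xyz":[-59,-203,0],"turn":0}
  ]
}}

```text
time_s: 3.5
tcp_pos: [0.4821, -0.3273, 0.2233]
tcp_rot: [0.001, -0.048, 0.999, 0.0]
ft_force: [-0.8, -0.4, -0.2]
width: 0.645
```

```bash
python3 go.py .472 -.328 .124 95.6
python3 - <<'E'
from h import *
for c,(x0,y0,w,h) in{"scene":(110,150,115,85)}.items():
    I=manip.capture(c);cv2.imwrite("pics/v4.png",cv2.resize(I[y0:y0+h,x0:x0+w,::-1],None,fx=6,fy=6,interpolation=cv2.INTER_CUBIC))
E
```

```text
tcp [ 0.4821 -0.3273  0.2233] yaw_y 95.54 tilt 0.11 z [ 1.9e-03  6.0e-04 -1.0e+00] F [-0.8 -0.4 -0.2] w 55.1 t 3.5
shift [10.3  0.3 99.3] turn -0.06
```

View pics/v4.png

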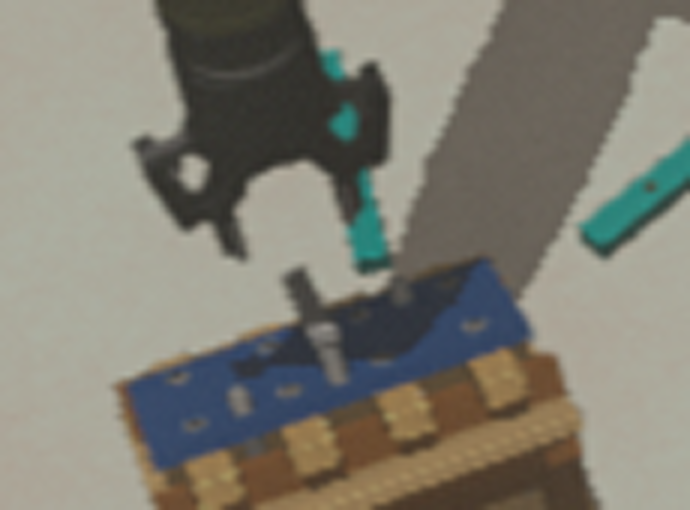

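Jaws straddle the handle (handle at (320,325) in the crop, fingertips at (235,250) and (350,215)). Descending.

>>> {"method": "send_rows", "body": {
  "moves": [
    {"xyz":[4,0,15],"turn":0},
    {"xyz":[8,0,40],"turn":0},
    {"xyz":[10,0,65],"turn":0},
    {"xyz":[10,0,82],"turn":0},
    {"xyz":[10,0,92],"turn":0},
    {"xyz":[10,0,98],"turn":0},
    {"xyz":[10,0,99],"turn":0},
    {"xyz":[10,0,99],"turn":0}
  ]
}}

```text
time_s: 4.22
tcp_pos: [0.4721, -0.3265, 0.1251]
tcp_rot: [0.001, -0.049, 0.999, 0.0]
ft_force: [-0.1, 0.2, -0.2]
width: 0.643
```

```bash
python3 go.py .472 -.328 .124 95.6
python3 - <<'E'
from h import *
im=[]
for c,(x0,y0,w,h) in{"scene":(110,170,100,75),"top":(310,150,100,75)}.items():
    I=manip.capture(c);im.append(cv2.resize(I[y0:y0+h,x0:x0+w,::-1],None,fx=4,fy=4,interpolation=cv2.INTER_CUBIC))
cv2.imwrite("pics/v5.png",np.hstack(im))
E
```

```text
tcp [ 0.4721 -0.3265  0.1251] yaw_y 95.63 tilt 0.13 z [ 0.002  0.001 -1.   ] F [-0.1  0.2 -0.2] w 54.9 t 4.22
shift [ 0.2 -1.4  1.1] turn 0.03
```

View pics/v5.png

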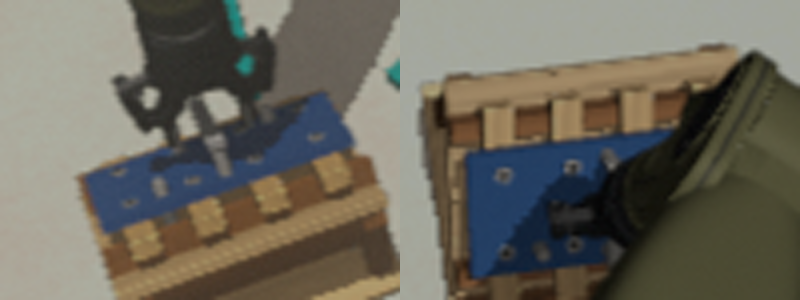

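The handle sits between the fingertips, around (205,125) in the scene crop. Closing.

>>> {"method": "send_rows", "body": {
  "moves": [
    {"xyz":[0,0,0],"turn":0},
    {"xyz":[0,0,0],"turn":0},
    {"xyz":[0,0,0],"turn":0},
    {"xyz":[0,0,0],"turn":0},
    {"xyz":[0,0,0],"turn":0},
    {"xyz":[0,0,0],"turn":0},
    {"xyz":[0,0,0],"turn":0},
    {"xyz":[0,0,0],"turn":0}
  ],
  "grip": 0,
  "force": 110
}}

```text
time_s: 4.98
tcp_pos: [0.4732, -0.329, 0.1269]
tcp_rot: [0.002, -0.049, 0.999, -0.002]
ft_force: [-0.8, -5.8, 5.7]
width: 0.161
```

```bash
python3 go.py .472 -.328 .124 95.6
```

```text
tcp [ 0.4732 -0.329   0.1269] yaw_y 95.56 tilt 0.35 z [ 0.0048 -0.0037 -1.    ] F [-0.8 -5.8  5.7] w 13.7 t 4.98
shift [1.2 1.2 2.9] turn -0.04
```

>>> {"method": "send_rows", "body": {
  "moves": [
    {"xyz":[1.5,0,-2.6],"turn":0},
    {"xyz":[3.5,0,-6.1],"turn":0},
    {"xyz":[6,0,-10.4],"turn":0},
    {"xyz":[8.5,0,-14.7],"turn":0},
    {"xyz":[11,0,-19.1],"turn":0},
    {"xyz":[13.5,0,-23.4],"turn":0},
    {"xyz":[16,0,-27.7],"turn":0},
    {"xyz":[18.5,0,-32],"turn":0}
  ]
}}

```text
time_s: 5.65
tcp_pos: [0.4533, -0.3298, 0.1588]
tcp_rot: [0.001, -0.049, 0.999, -0.001]
ft_force: [0.8, -0.3, -4.9]
width: 0.164
```

```bash
python3 go.py .472 -.328 .124 95.6
python3 - <<'E'
from h import *
im=[]
for c,(x0,y0,w,h) in{"scene":(110,160,100,85),"top":(310,150,100,85)}.items():
    I=manip.capture(c);im.append(cv2.resize(I[y0:y0+h,x0:x0+w,::-1],None,fx=4,fy=4,interpolation=cv2.INTER_CUBIC))
cv2.imwrite("pics/v6.png",np.hstack(im))
E
```

```text
tcp [ 0.4533 -0.3298  0.1588] yaw_y 95.57 tilt 0.19 z [ 0.0028 -0.0019 -1.    ] F [ 0.8 -0.3 -4.9] w 14.0 t 5.65
shift [-18.7   0.   34.8] turn -0.03
```

View pics/v6.png

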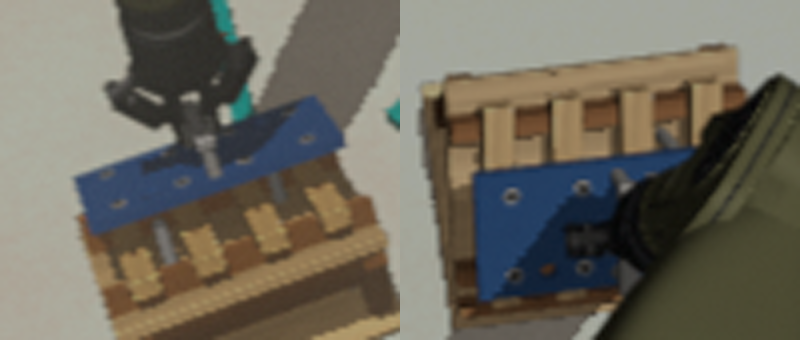

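Both dowels stand free of the plate, it is still square to the bed, and it weighs about 5 N. Lifting and carrying it to the mat.

>>> {"method": "send_rows", "body": {
  "moves": [
    {"xyz":[2,0,-8],"turn":0},
    {"xyz":[4,0,-22],"turn":0},
    {"xyz":[2,10,-38],"turn":0},
    {"xyz":[-3,28,-52],"turn":0},
    {"xyz":[-8,54,-62],"turn":1},
    {"xyz":[-15,87,-68],"turn":2},
    {"xyz":[-22,122,-70],"turn":3},
    {"xyz":[-30,160,-70],"turn":4}
  ]
}}

```text
time_s: 6.42
tcp_pos: [0.4684, -0.1674, 0.2304]
tcp_rot: [0.003, -0.012, 1.0, -0.002]
ft_force: [0.7, 0.6, -5.0]
width: 0.16
```

>>> {"method": "send_rows", "body": {
  "moves": [
    {"xyz":[-7,38,0],"turn":1},
    {"xyz":[-14,76,0],"turn":2},
    {"xyz":[-21,114,0],"turn":3},
    {"xyz":[-28,152,0],"turn":4},
    {"xyz":[-35,190,0],"turn":5},
    {"xyz":[-42,228,0],"turn":6},
    {"xyz":[-49,264,0],"turn":7},
    {"xyz":[-55,298,0],"turn":7}
  ]
}}

```text
time_s: 7.08
tcp_pos: [0.5157, 0.1341, 0.2299]
tcp_rot: [0.003, 0.049, 0.999, -0.002]
ft_force: [0.3, 0.1, -4.4]
width: 0.161
```

```bash
python3 go.py .5193 .310 .10 83.9
```

```text
tcp [0.5157 0.1341 0.2299] yaw_y 84.42 tilt 0.44 z [ 0.0067 -0.0038 -1.    ] F [ 0.3  0.1 -4.4] w 13.8 t 7.08
shift [ 14.5 175.8 129.2] turn 0.52
```

>>> {"method": "send_rows", "body": {
  "moves": [
    {"xyz":[3,36,8],"turn":0.5},
    {"xyz":[6,72,25],"turn":0.5},
    {"xyz":[9,106,50],"turn":0.5},
    {"xyz":[11,136,75],"turn":0.5},
    {"xyz":[13,158,98],"turn":0.5},
    {"xyz":[14,171,117],"turn":0.5},
    {"xyz":[14.5,176,128],"turn":0.5},
    {"xyz":[14.5,176,131],"turn":0.5}
  ]
}}

```text
time_s: 7.75
tcp_pos: [0.5176, 0.3104, 0.0959]
tcp_rot: [0.002, 0.052, 0.999, -0.003]
ft_force: [0.9, 0.1, -5.7]
width: 0.166
```

```bash
python3 go.py .5193 .310 .066 83.9
python3 - <<'E'
from h import *
im=[]
for c,(x0,y0,w,h) in{"scene":(285,140,100,85),"top":(125,140,100,100)}.items():
    I=manip.capture(c);im.append(cv2.resize(I[y0:y0+85,x0:x0+w,::-1],None,fx=4,fy=4,interpolation=cv2.INTER_CUBIC))
cv2.imwrite("pics/v7.png",np.hstack(im))
E
```

```text
tcp [0.5176 0.3104 0.0959] yaw_y 84.03 tilt 0.38 z [ 0.0027 -0.006  -1.    ] F [ 0.9  0.1 -5.7] w 14.2 t 7.75
shift [-1.7 -0.  29.9] turn 0.13
```

View pics/v7.png

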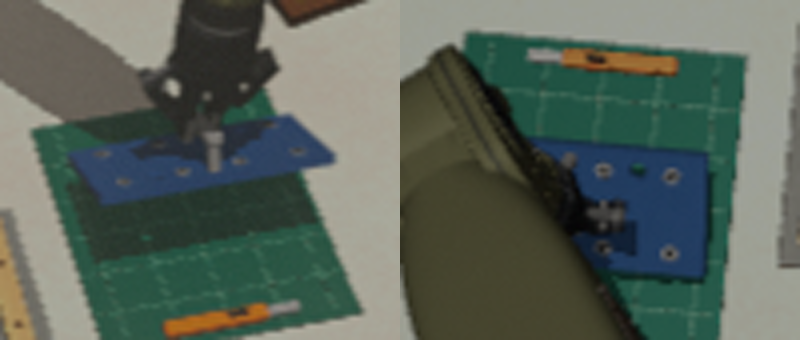

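Plate is above the mat, still inclined. I lower it near the mat and loosen the grip to let it swing towards level.

>>> {"method": "send_rows", "body": {
  "moves": [
    {"xyz":[-1,0,8],"turn":0},
    {"xyz":[-1.5,0,18],"turn":0},
    {"xyz":[-1.5,0,26],"turn":0},
    {"xyz":[-1.5,0,31],"turn":0},
    {"xyz":[-1.5,0,34],"turn":0},
    {"xyz":[-1.5,0,36],"turn":0},
    {"xyz":[-1.5,0,37],"turn":0},
    {"xyz":[-1.5,0,37],"turn":0}
  ],
  "force": 40
}}

```text
time_s: 8.52
tcp_pos: [0.5205, 0.3088, 0.061]
tcp_rot: [0.003, 0.053, 0.999, -0.003]
ft_force: [-0.5, 0.3, -4.9]
width: 0.162
```

>>> {"method": "send_rows", "body": {
  "moves": [
    {"xyz":[0,0,1],"turn":0},
    {"xyz":[0,0,2],"turn":0},
    {"xyz":[0,0,3],"turn":0},
    {"xyz":[0,0,4],"turn":0},
    {"xyz":[0,0,5],"turn":0},
    {"xyz":[0,0,6],"turn":0},
    {"xyz":[0,0,7],"turn":0},
    {"xyz":[0,0,8],"turn":0}
  ],
  "force": 20
}}

```text
time_s: 9.18
tcp_pos: [0.5206, 0.3088, 0.0529]
tcp_rot: [0.003, 0.053, 0.999, -0.003]
ft_force: [-0.2, 0.2, -4.6]
width: 0.162
```

```bash
python3 go.py .5193 .310 .066 83.9
python3 - <<'E'
from h import *
I={c:manip.capture(c) for c in CAL}
im=[cv2.resize(I["scene"][140:225,285:385,::-1],None,fx=4,fy=4),cv2.resize(I["top"][140:225,125:225,::-1],None,fx=4,fy=4)]
cv2.imwrite("pics/v8.png",np.hstack(im))
E
```

```text
tcp [0.5206 0.3088 0.0529] yaw_y 83.9 tilt 0.43 z [ 0.0053 -0.0054 -1.    ] F [-0.2  0.2 -4.6] w 13.9 t 9.18
shift [  1.3   1.  -13.1] turn -0.0
```

View pics/v8.png

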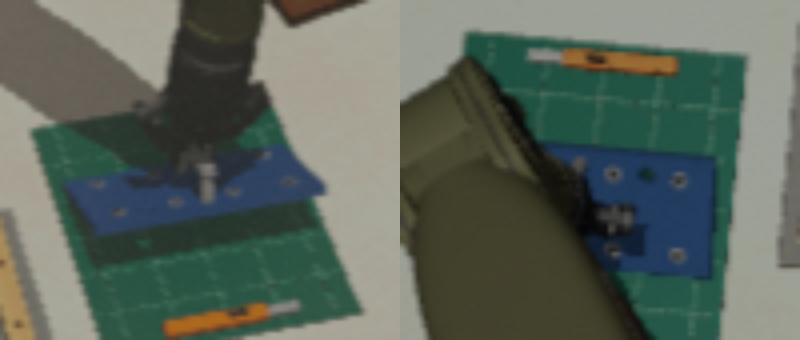

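>>> {"method": "send_rows", "body": {
  "moves": [
    {"xyz":[0,0,1.5],"turn":0},
    {"xyz":[0,0,3],"turn":0},
    {"xyz":[-2,0,4],"turn":0},
    {"xyz":[-4,0,5],"turn":0},
    {"xyz":[-6,0,6],"turn":0},
    {"xyz":[-8,0,7],"turn":0},
    {"xyz":[-10,0,8.3],"turn":0},
    {"xyz":[-12,0,9.5],"turn":0}
  ],
  "force": 20
}}

```text
time_s: 9.95
tcp_pos: [0.5304, 0.3075, 0.0447]
tcp_rot: [0.001, 0.053, 0.999, -0.002]
ft_force: [-6.0, -1.6, 11.7]
width: 0.161
```

```bash
python3 go.py .5193 .310 .066 83.9
python3 - <<'E'
from h import *
def hull(m):
    k=cv2.convexHull(np.argwhere(m)[:,::-1].astype(np.int32));o=np.zeros(m.shape,np.uint8);cv2.fillConvexPoly(o,k,1);return o>0
c="scene";I=manip.capture(c);m=manip.trace("plate",c)[0]["mask"];hsv=cv2.cvtColor(I,cv2.COLOR_RGB2HSV)
b=(hsv[...,0]>105)&(hsv[...,0]<130)&(hsv[...,1]>90);b[:, :285]=0;b[:,385:]=0
H=hull(big(b));print(m.sum(),b.sum(),H.sum())
s=manip.state()["tcp_pos"];hm=s+[0,0,.017]
B=box(.11,.226,-.042,-.032)
for p in range(-10,41,5):
    r=fit({c:H},B,[*hm,-.106],np.radians(p),0);print(p,r[0].round(4),round(r[1],3))
E
```

```text
tcp [0.5304 0.3075 0.0447] yaw_y 83.95 tilt 0.26 z [ 0.0012 -0.0043 -1.    ] F [-6.  -1.6 11.7] w 13.8 t 9.95
shift [ 11.2   1.2 -21.3] turn 0.05
984 674 1046
-10 [0.5465 0.3088 0.103 ] 0.33
-5 [ 0.5345  0.3082 -0.0102] 0.314
0 [ 0.5331  0.3077 -0.028 ] 0.284
5 [ 0.531   0.3077 -0.0481] 0.246
10 [ 0.5279  0.3087 -0.0911] 0.199
15 [ 0.5305  0.3076 -0.1052] 0.139
20 [ 0.5294  0.3071 -0.1092] 0.061
25 [ 0.5273  0.3077 -0.1112] 0.076
30 [ 0.529   0.3069 -0.1102] 0.186
35 [ 0.5322  0.3075 -0.0784] 0.302
40 [0.5247 0.3033 0.0736] 0.411
```

Fit shows the plate at about 22°, so the pivot about its low edge works. Continuing the arc.

>>> {"method": "send_rows", "body": {
  "moves": [
    {"xyz":[-2.5,0,1.8],"turn":0},
    {"xyz":[-5,0,3.8],"turn":0},
    {"xyz":[-7.5,0,5.9],"turn":0},
    {"xyz":[-10,0,8],"turn":0},
    {"xyz":[-12.5,0,10.3],"turn":0},
    {"xyz":[-14.5,0,12.5],"turn":0},
    {"xyz":[-16.5,0,14.8],"turn":0},
    {"xyz":[-18,0,17],"turn":0}
  ]
}}

```text
time_s: 10.72
tcp_pos: [0.5493, 0.3056, 0.0301]
tcp_rot: [0.002, 0.053, 0.999, -0.002]
ft_force: [-2.1, -3.8, 10.6]
width: 0.163
```

```bash
cat > pp.py <<'E'
from h import *
def hull(m):
    k=cv2.convexHull(np.argwhere(m)[:,::-1].astype(np.int32));o=np.zeros(m.shape,np.uint8);cv2.fillConvexPoly(o,k,1);return o>0
c="scene";I=manip.capture(c);hsv=cv2.cvtColor(I,cv2.COLOR_RGB2HSV)
b=(hsv[...,0]>105)&(hsv[...,0]<130)&(hsv[...,1]>90);b[:, :285]=0;b[:,385:]=0;b[:140]=0;b[230:]=0
H=hull(big(b));print(b.sum(),H.sum())
s=manip.state()["tcp_pos"];hm=s+[0,0,.017]
B=box(.11,.226,-.042,-.032)
for p in range(-8,25,4):
    r=fit({c:H},B,[.545,.308,.045,-.106],np.radians(p),0);print(p,r[0].round(4),round(r[1],3))
E
python3 go.py .547 .307 .028 83.9; python3 pp.py
```

```text
tcp [0.5493 0.3056 0.0301] yaw_y 83.93 tilt 0.27 z [ 0.0032 -0.0034 -1.    ] F [-2.1 -3.8 10.6] w 13.9 t 10.72
shift [2.5 1.2 2.1] turn 0.03
827 1357
-8 [ 0.5496  0.3063 -0.0231] 0.124
-4 [ 0.5447  0.3065 -0.065 ] 0.099
0 [ 0.5429  0.3064 -0.0818] 0.069
4 [ 0.5412  0.3065 -0.1001] 0.036
8 [ 0.5392  0.3073 -0.1004] 0.04
12 [ 0.5378  0.3064 -0.0956] 0.089
16 [ 0.5373  0.3067 -0.1177] 0.141
20 [ 0.5378  0.3067 -0.1276] 0.201
24 [ 0.5416  0.3058 -0.1027] 0.264
```

>>> {"method": "send_rows", "body": {
  "moves": [
    {"xyz":[-1,0,1],"turn":0},
    {"xyz":[-2,0,2],"turn":0},
    {"xyz":[-3,0,3],"turn":0},
    {"xyz":[-3.5,0,4],"turn":0},
    {"xyz":[-4,0,5],"turn":0},
    {"xyz":[-4,0,6],"turn":0},
    {"xyz":[-4,0,6.5],"turn":0},
    {"xyz":[-4,0,6.5],"turn":0}
  ]
}}

```text
time_s: 11.43
tcp_pos: [0.5538, 0.3051, 0.0254]
tcp_rot: [0.002, 0.053, 0.999, -0.001]
ft_force: [-3.3, -3.2, 9.7]
width: 0.164
```

```bash
python3 go.py .547 .307 .028 83.9; python3 pp.py
```

```text
tcp [0.5538 0.3051 0.0254] yaw_y 83.95 tilt 0.26 z [ 0.0038 -0.0025 -1.    ] F [-3.3 -3.2  9.7] w 14.0 t 11.43
shift [ 6.9  1.1 -2.6] turn 0.05
872 1389
-8 [ 0.5506  0.3051 -0.071 ] 0.105
-4 [ 0.5481  0.3043 -0.0924] 0.08
0 [ 0.547   0.3053 -0.1011] 0.049
4 [ 0.5449  0.3053 -0.1085] 0.033
8 [ 0.5431  0.3056 -0.1074] 0.059
12 [ 0.5425  0.3054 -0.1144] 0.108
16 [ 0.5414  0.3062 -0.15  ] 0.163
20 [ 0.543   0.305  -0.1227] 0.222
24 [ 0.5453  0.3042 -0.1196] 0.282
```

>>> {"method": "send_rows", "body": {
  "moves": [
    {"xyz":[0,0,1],"turn":0},
    {"xyz":[0,0,2],"turn":0},
    {"xyz":[0,0,3],"turn":0},
    {"xyz":[0,0,4],"turn":0},
    {"xyz":[0,0,5],"turn":0},
    {"xyz":[0,0,5],"turn":0},
    {"xyz":[0,0,5],"turn":0},
    {"xyz":[0,0,5],"turn":0}
  ]
}}

```text
time_s: 12.15
tcp_pos: [0.5544, 0.3051, 0.0247]
tcp_rot: [0.003, 0.053, 0.999, -0.001]
ft_force: [-5.5, -4.5, 20.6]
width: 0.163
```

```bash
python3 go.py .547 .307 .028 83.9; python3 pp.py | head -7
```

```text
tcp [0.5544 0.3051 0.0247] yaw_y 83.91 tilt 0.36 z [ 0.0061 -0.0014 -1.    ] F [-5.5 -4.5 20.6] w 14.0 t 12.15
shift [ 7.5  1.1 -3.3] turn 0.01
869 1395
-8 [ 0.5501  0.3052 -0.0834] 0.101
-4 [ 0.5499  0.3052 -0.0746] 0.076
0 [ 0.5474  0.3048 -0.096 ] 0.047
4 [ 0.5452  0.3054 -0.1078] 0.035
8 [ 0.5432  0.3058 -0.102 ] 0.065
12 [ 0.5426  0.3052 -0.1145] 0.114
```

Plate resists at 20 N without moving further, so it is flat. Releasing and lifting.

>>> {"method": "send_rows", "body": {
  "moves": [
    {"xyz":[0,0,0],"turn":0},
    {"xyz":[0,0,0],"turn":0},
    {"xyz":[0,0,0],"turn":0},
    {"xyz":[0,0,0],"turn":0},
    {"xyz":[0,0,-10],"turn":0},
    {"xyz":[0,0,-35],"turn":0},
    {"xyz":[0,0,-75],"turn":0},
    {"xyz":[0,0,-115],"turn":0}
  ],
  "grip": 50,
  "force": 60
}}

```text
time_s: 12.87
tcp_pos: [0.5524, 0.3045, 0.1397]
tcp_rot: [0.001, 0.053, 0.999, -0.002]
ft_force: [0.7, 1.2, 0.0]
width: 0.588
```

```bash
python3 pp.py|head -5; python3 go.py .489 -.2436 .18 95.56
```

```text
1021 1402
-8 [ 0.5525  0.3048 -0.0544] 0.096
-4 [ 0.5492  0.3044 -0.0774] 0.072
0 [ 0.5474  0.3045 -0.0984] 0.043
4 [ 0.5453  0.3051 -0.1059] 0.037
tcp [0.5573 0.3073 0.1499] yaw_y 83.92 tilt 0.97 z [ 0.0164  0.0043 -0.9999] F [0.5 0.  4.6] w 50.2 t 12.92
shift [   9.1 -554.9  -33.6] turn -11.64
```

>>> {"method": "send_rows", "body": {
  "moves": [
    {"xyz":[0,-20,-20],"turn":0},
    {"xyz":[1,-55,-30],"turn":-1},
    {"xyz":[2,-94,-34],"turn":-2},
    {"xyz":[3,-134,-34],"turn":-4},
    {"xyz":[4,-174,-34],"turn":-6},
    {"xyz":[4,-214,-34],"turn":-8},
    {"xyz":[5,-254,-34],"turn":-10},
    {"xyz":[6,-294,-34],"turn":-11.6}
  ]
}}

```text
time_s: 13.58
tcp_pos: [0.5193, 0.0138, 0.1825]
tcp_rot: [0.009, -0.049, 0.999, 0.002]
ft_force: [0.3, 0.7, -0.1]
width: 0.587
```

```bash
python3 go.py .489 -.2436 .18 95.56
```

```text
tcp [0.5193 0.0138 0.1825] yaw_y 95.64 tilt 1.01 z [ 0.0172  0.0041 -0.9998] F [ 0.3  0.7 -0.1] w 50.1 t 13.58
shift [  55.5 -253.1    0.9] turn 0.08
```

>>> {"method": "send_rows", "body": {
  "moves": [
    {"xyz":[9,-40,0],"turn":0},
    {"xyz":[18,-80,0],"turn":0},
    {"xyz":[27,-120,0],"turn":0},
    {"xyz":[36,-160,0],"turn":0},
    {"xyz":[44,-198,0],"turn":0},
    {"xyz":[51,-230,0],"turn":0},
    {"xyz":[55,-249,0],"turn":0},
    {"xyz":[55.5,-253,0],"turn":0}
  ],
  "grip": 42
}}

```text
time_s: 14.25
tcp_pos: [0.4887, -0.2471, 0.181]
tcp_rot: [0.009, -0.047, 0.999, 0.001]
ft_force: [0.8, 0.8, 0.2]
width: 0.492
```

```bash
python3 go.py .489 -.2436 .082 95.56
python3 - <<'E'
from h import *
out=[]
Rm,t=pose([.509,-.326,.08,.097],np.pi/6)
for c,(x0,y0) in{"scene":(120,170),"top":(310,150)}.items():
    I=manip.capture(c);F=4
    im=cv2.convertScaleAbs(cv2.resize(I[y0:y0+85,x0:x0+100,::-1],None,fx=F,fy=F,interpolation=cv2.INTER_CUBIC),alpha=1.3)
    for y in(-.084,-.028,.028,.084):
        q=proj(np.array([[s,yy,.032] for s,yy in((-.09,y-.012),(.09,y-.012),(.09,y+.012),(-.09,y+.012))])@Rm.T+t,c);cv2.polylines(im,[((q+.5-[x0,y0])*F-.5).astype(int)],True,(0,0,255),1)
    q=proj(manip.state()["tcp_pos"][None]+[0,0,0.],c);cv2.circle(im,tuple(int(v) for v in ((q[0]+.5-[x0,y0])*F)),3,(0,255,0),-1)
    out.append(im)
cv2.imwrite("pics/v9.png",np.hstack(out))
E
```

```text
tcp [ 0.4887 -0.2471  0.181 ] yaw_y 95.38 tilt 1.03 z [ 0.0178  0.0024 -0.9998] F [0.8 0.8 0.2] w 42.0 t 14.25
shift [ 1.1  3.4 99. ] turn -0.18
```

View pics/v9.png

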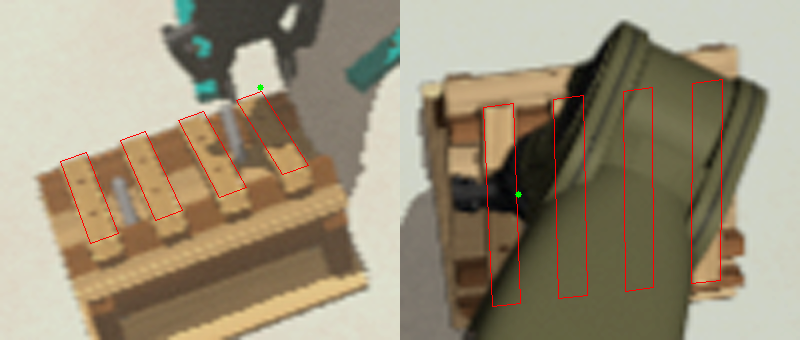

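Slat outlines overlay the pine slats well in both views. The TCP mark is above slat4. Descend with a small uphill bias to clear the lower dowel.

>>> {"method": "send_rows", "body": {
  "moves": [
    {"xyz":[0,2,12],"turn":0},
    {"xyz":[-1,3.4,35],"turn":0},
    {"xyz":[-2,3.4,58],"turn":0},
    {"xyz":[-2,3.4,76],"turn":0},
    {"xyz":[-2,3.4,88],"turn":0},
    {"xyz":[-2,3.4,95],"turn":0},
    {"xyz":[-2,3.4,99],"turn":0},
    {"xyz":[-2,3.4,99],"turn":0}
  ]
}}

```text
time_s: 15.02
tcp_pos: [0.4922, -0.2392, 0.0815]
tcp_rot: [0.008, -0.049, 0.999, 0.002]
ft_force: [-0.7, 0.0, -0.1]
width: 0.492
```

>>> {"method": "send_rows", "body": {
  "moves": [
    {"xyz":[0,0,0],"turn":0},
    {"xyz":[0,0,0],"turn":0},
    {"xyz":[0,0,0],"turn":0},
    {"xyz":[0,0,0],"turn":0},
    {"xyz":[0,0,0],"turn":0},
    {"xyz":[0,0,0],"turn":0},
    {"xyz":[0,0,0],"turn":0},
    {"xyz":[0,0,0],"turn":0}
  ],
  "grip": 0,
  "force": 40
}}

```text
time_s: 15.68
tcp_pos: [0.4933, -0.2414, 0.0829]
tcp_rot: [0.009, -0.048, 0.999, -0.0]
ft_force: [0.0, -5.4, -0.3]
width: 0.273
```

```bash
python3 go.py .489 -.2436 .082 95.56
```

```text
tcp [ 0.4933 -0.2414  0.0829] yaw_y 95.55 tilt 1.08 z [ 1.880e-02  4.000e-04 -9.998e-01] F [ 0.  -5.4 -0.3] w 23.3 t 15.68
shift [ 4.5 -1.8  0.8] turn -0.01
```

Slat gripped (23.3 mm). Lift it, then check the board and first-layer slats more carefully.

>>> {"method": "send_rows", "body": {
  "moves": [
    {"xyz":[0,0,-6],"turn":0},
    {"xyz":[0,0,-16],"turn":0},
    {"xyz":[0,0,-32],"turn":0},
    {"xyz":[0,0,-52],"turn":0},
    {"xyz":[0,0,-74],"turn":0},
    {"xyz":[0,0,-94],"turn":0},
    {"xyz":[0,0,-108],"turn":0},
    {"xyz":[0,0,-115],"turn":0}
  ]
}}

```text
time_s: 16.35
tcp_pos: [0.4925, -0.2416, 0.2016]
tcp_rot: [0.012, -0.049, 0.999, -0.001]
ft_force: [0.4, 0.4, -0.2]
width: 0.275
```

```bash
python3 go.py .6596 .0019 .12 173.84
cat > st.py <<'E'
from h import *
I={c:manip.capture(c) for c in CAL}
def pine(c,w):
    hsv=cv2.cvtColor(I[c],cv2.COLOR_RGB2HSV);m=(hsv[...,0]>8)&(hsv[...,0]<28)&(hsv[...,1]>60)&(hsv[...,2]>90)
    x0,y0,x1,y1=w;z=np.zeros_like(m);z[y0:y1,x0:x1]=m[y0:y1,x0:x1];return z
W={"scene":(228,185,308,255),"top":(212,135,292,220)}
B=box(.18,.024,0,.018)
for sgn,nm in((1,"a"),(-1,"b")):
    g=np.array([.5833,.0228])+sgn*.078*np.array([.1074,.9942])
    M={}
    for c in CAL:
        m=pine(c,W[c]);n,l,s,ce=cv2.connectedComponentsWithStats(m.astype(np.uint8))
        q=proj(np.array([[*g,.025]]),c)[0];k=min((i for i in range(1,n) if s[i,4]>100),key=lambda i:np.hypot(*(ce[i]-q)));M[c]=l==k
        print(nm,c,s[k,4],fit({c:M[c]},B,[*g,.012,-.1076],0,0)[0].round(4))
    print(nm,"both",g.round(4),[v.round(4) for v in fit(M,B,[*g,.012,-.1076],0,0)])
E
python3 st.py
```

```text
tcp [ 0.4925 -0.2416  0.2016] yaw_y 95.57 tilt 1.35 z [ 0.0236 -0.001  -0.9997] F [ 0.4  0.4 -0.2] w 23.4 t 16.35
shift [-188.   226.4   85.3] turn -78.27
a scene 309 [ 0.5913  0.1001 -0.1267]
a top 377 [ 0.5903  0.1014 -0.1171]
a both [0.5917 0.1003] [array([ 0.5902,  0.1008, -0.1217]), np.float64(0.1666)]
b scene 317 [ 0.5747 -0.0526 -0.1048]
b top 371 [ 0.5725 -0.0513 -0.0998]
b both [ 0.5749 -0.0547] [array([ 0.5738, -0.052 , -0.1027]), np.float64(0.1746)]
```

>>> {"method": "send_rows", "body": {
  "moves": [
    {"xyz":[-15,18,-3],"turn":-6},
    {"xyz":[-38,45,-3],"turn":-13},
    {"xyz":[-62,75,0],"turn":-20},
    {"xyz":[-86,104,3],"turn":-27},
    {"xyz":[-110,133,8],"turn":-34},
    {"xyz":[-133,160,12],"turn":-41},
    {"xyz":[-154,186,16],"turn":-48},
    {"xyz":[-172,207,20],"turn":-55}
  ]
}}

```text
time_s: 17.12
tcp_pos: [0.644, -0.0162, 0.1818]
tcp_rot: [0.009, -0.508, 0.862, -0.005]
ft_force: [0.5, -0.1, 0.3]
width: 0.274
```

```bash
python3 go.py .6586 .0027 .10 173.76
```

```text
tcp [ 0.644  -0.0162  0.1818] yaw_y 151.0 tilt 1.17 z [ 2.050e-02  1.000e-04 -9.998e-01] F [ 0.5 -0.1  0.3] w 23.4 t 17.12
shift [-22.8  -2.2  82.1] turn -22.76
```

>>> {"method": "send_rows", "body": {
  "moves": [
    {"xyz":[-5,0,6],"turn":-6},
    {"xyz":[-10,-1,18],"turn":-12},
    {"xyz":[-15,-1,32],"turn":-18},
    {"xyz":[-19,-2,48],"turn":-22},
    {"xyz":[-22,-2,62],"turn":-22.8},
    {"xyz":[-23,-2,74],"turn":-22.8},
    {"xyz":[-23,-2,81],"turn":-22.8},
    {"xyz":[-23,-2,82],"turn":-22.8}
  ]
}}

```text
time_s: 17.78
tcp_pos: [0.6564, 0.0031, 0.0972]
tcp_rot: [0.006, -0.668, 0.744, -0.005]
ft_force: [-0.4, -0.0, -0.4]
width: 0.272
```

```bash
python3 go.py .6586 .0027 .070 173.76
cat > sp.py <<'E'
# pitch of held slat about jaw axis from the scene view: args yaw(rad of slat, high end dir), TCP based; fits pitch+along offset
from h import *
import sys
yaw=float(sys.argv[1]);x0,y0,x1,y1=[int(v) for v in sys.argv[2:6]]
s=manip.state();g=s["tcp_pos"]+[0,0,.019]
hs=[]
for c in CAL:
    I=manip.capture(c);hsv=cv2.cvtColor(I,cv2.COLOR_RGB2HSV);hs.append((c,hsv,I))
for c,hsv,I in hs:
    m=(hsv[...,0]>8)&(hsv[...,0]<30)&(hsv[...,1]>60)&(hsv[...,2]>70)
    best=[]
    for p in range(-4,37,2):
        for o in(-.012,-.008,-.004,0,.004):
            P=[]
            Rm,t=pose([*g,yaw],np.radians(p))
            A=box(.18,.024,-.009,.009,x0=o)@Rm.T+t
            r=rend(A,c)[::S,::S]>0
            ring=cv2.dilate(r.astype(np.uint8),np.ones((5,5)))>0
            best.append((m[r].mean()-m[ring&~r].mean(),p,o))
    best.sort(reverse=True);print(c,[(round(float(a),3),p,o) for a,p,o in best[:4]])
E
python3 sp.py 1.4619 0 0 0 0
```

```text
tcp [0.6564 0.0031 0.0972] yaw_y 173.81 tilt 0.87 z [ 1.520e-02  3.000e-04 -9.999e-01] F [-0.4 -0.  -0.4] w 23.3 t 17.78
shift [ 0.2 -1.8 27.2] turn 0.05
scene [(0.521, 26, -0.008), (0.506, 28, -0.008), (0.5, 26, -0.004), (0.5, 30, -0.008)]
top [(0.202, 24, -0.008), (0.201, 28, -0.004), (0.198, 30, -0.004), (0.195, 22, -0.008)]
```

>>> {"method": "send_rows", "body": {
  "moves": [
    {"xyz":[0,-1,8],"turn":0},
    {"xyz":[-0.8,-2,17],"turn":0},
    {"xyz":[-0.8,-2.3,24],"turn":0},
    {"xyz":[-0.8,-2.3,28],"turn":0},
    {"xyz":[-1,-2.3,31],"turn":0},
    {"xyz":[-2,-2.3,33],"turn":0},
    {"xyz":[-4,-2.3,35.5],"turn":0},
    {"xyz":[-5.5,-2.3,38.5],"turn":0}
  ],
  "force": 20
}}

```text
time_s: 18.55
tcp_pos: [0.6618, 0.0075, 0.0617]
tcp_rot: [0.007, -0.668, 0.744, -0.007]
ft_force: [-1.2, -1.5, 6.0]
width: 0.274
```

```bash
python3 go.py .6607 .0212 .020 173.76;python3 sp.py 1.4619 0 0 0 0
```

```text
tcp [0.6618 0.0075 0.0617] yaw_y 173.77 tilt 1.14 z [ 0.0198 -0.0016 -0.9998] F [-1.2 -1.5  6. ] w 23.4 t 18.55
shift [-13.4   3.4  41.7] turn 0.01
scene [(0.503, 30, -0.008), (0.503, 26, -0.008), (0.503, 24, -0.008), (0.5, 28, -0.008)]
top [(0.274, 20, 0), (0.274, 28, -0.004), (0.274, 16, 0), (0.271, 10, 0.004)]
```

>>> {"method": "send_rows", "body": {
  "moves": [
    {"xyz":[-2.5,0.4,4.4],"turn":0},
    {"xyz":[-4.8,0.8,8.8],"turn":0},
    {"xyz":[-6.9,1.1,13.4],"turn":0},
    {"xyz":[-8.8,1.5,18],"turn":0},
    {"xyz":[-10.4,2,22.9],"turn":0},
    {"xyz":[-11.7,2.4,27.8],"turn":0},
    {"xyz":[-12.8,2.8,32.7],"turn":0},
    {"xyz":[-13.4,3.2,37.5],"turn":0}
  ]
}}

```text
time_s: 19.32
tcp_pos: [0.6626, 0.022, 0.0242]
tcp_rot: [0.008, -0.668, 0.744, -0.008]
ft_force: [3.3, 0.8, 4.4]
width: 0.273
```

```bash
python3 go.py .6607 .0212 .020 173.76;python3 sp.py 1.4619 0 0 0 0
```

```text
tcp [0.6626 0.022  0.0242] yaw_y 173.85 tilt 1.33 z [ 2.310e-02 -5.000e-04 -9.997e-01] F [3.3 0.8 4.4] w 23.3 t 19.32
shift [1.  1.9 4.1] turn 0.09
scene [(0.518, 2, -0.008), (0.514, 6, -0.008), (0.506, 8, -0.008), (0.502, 4, -0.008)]
top [(0.147, 2, -0.004), (0.145, 0, -0.004), (0.145, -2, -0.004), (0.142, -4, -0.004)]
```

>>> {"method": "send_rows", "body": {
  "moves": [
    {"xyz":[0,0.5,1],"turn":0},
    {"xyz":[0,1,2],"turn":0},
    {"xyz":[0,1.5,3],"turn":0},
    {"xyz":[0,1.9,4],"turn":0},
    {"xyz":[0,1.9,5],"turn":0},
    {"xyz":[0,1.9,6],"turn":0},
    {"xyz":[0,1.9,6.5],"turn":0},
    {"xyz":[0,1.9,6.5],"turn":0}
  ]
}}

```text
time_s: 20.08
tcp_pos: [0.6601, 0.0228, 0.0181]
tcp_rot: [0.008, -0.668, 0.744, -0.007]
ft_force: [1.0, 0.6, 10.2]
width: 0.272
```

>>> {"method": "send_rows", "body": {
  "moves": [
    {"xyz":[0,0,0],"turn":0},
    {"xyz":[0,0,0],"turn":0},
    {"xyz":[0,0,0],"turn":0},
    {"xyz":[0,0,0],"turn":0},
    {"xyz":[0,0,-8],"turn":0},
    {"xyz":[0,0,-30],"turn":0},
    {"xyz":[0,0,-65],"turn":0},
    {"xyz":[0,0,-105],"turn":0}
  ],
  "grip": 42
}}

```text
time_s: 20.75
tcp_pos: [0.6554, 0.0225, 0.122]
tcp_rot: [0.006, -0.668, 0.744, -0.005]
ft_force: [0.5, 0.9, 0.1]
width: 0.489
```

```bash
python3 go.py .4971 -.2993 .18 95.56
```

```text
tcp [0.6554 0.0225 0.122 ] yaw_y 173.84 tilt 0.9 z [ 1.580e-02  7.000e-04 -9.999e-01] F [0.5 0.9 0.1] w 41.8 t 20.75
shift [336.8 121.9 -60.7] turn 78.28
```

>>> {"method": "send_rows", "body": {
  "moves": [
    {"xyz":[10,4,-20],"turn":7},
    {"xyz":[35,13,-40],"turn":14},
    {"xyz":[70,25,-55],"turn":21},
    {"xyz":[106,38,-61],"turn":28},
    {"xyz":[142,51,-61],"turn":35},
    {"xyz":[178,64,-61],"turn":42},
    {"xyz":[214,77,-61],"turn":49},
    {"xyz":[250,90,-61],"turn":56}
  ]
}}

```text
time_s: 21.42
tcp_pos: [0.5368, -0.2177, 0.1815]
tcp_rot: [0.008, -0.238, 0.971, -0.001]
ft_force: [0.4, -0.2, -0.0]
width: 0.493
```

```bash
python3 go.py .4955 -.2993 .15 95.56
cat > ly.py <<'E'
# fit lying slats: args: list of name x y z yaw
from h import *
import sys
I={c:manip.capture(c) for c in CAL}
B=box(.18,.024,0,.018)
a=sys.argv[1:]
for i in range(0,len(a),4):
    x,y,z,yaw=map(float,a[i:i+4]);M={}
    for c in CAL:
        hsv=cv2.cvtColor(I[c],cv2.COLOR_RGB2HSV);m=(hsv[...,0]>8)&(hsv[...,0]<28)&(hsv[...,1]>60)&(hsv[...,2]>90)
        up=cv2.resize(m.astype(np.float32),None,fx=S,fy=S,interpolation=cv2.INTER_LINEAR)>.5
        M[c]=up
    def sc(v,c):
        Rm,t=pose([v[0],v[1],z,v[2]]);r=rend(B@Rm.T+t,c)
        return -(M[c][r>0].mean())
    def edge(v,cs):
        s=0
        for c in cs:
            Rm,t=pose([v[0],v[1],z,v[2]]);r=rend(B@Rm.T+t,c);g=cv2.dilate(r,np.ones((13,13)))-r
            s+=M[c][g>0].mean()-2*M[c][r>0].mean()
        return s
    for cs in(["scene"],["top"],list(CAL)):
        st=np.array([.006,.006,.04]);x0=np.array([x,y,yaw])
        r=minimize(edge,x0,args=(cs,),method="Nelder-Mead",options=dict(initial_simplex=np.vstack([x0]+[x0+st*e for e in np.eye(3)]),xatol=2e-4,fatol=1e-4))
        print(z,cs,r.x.round(4),round(r.fun,3))
E
python3 ly.py .66 .0152 .03 1.4618
```

```text
tcp [ 0.5368 -0.2177  0.1815] yaw_y 117.51 tilt 0.91 z [ 1.590e-02  8.000e-04 -9.999e-01] F [ 0.4 -0.2 -0. ] w 42.1 t 21.42
shift [ 74.8 -53.1  30.7] turn 21.95
0.03 ['scene'] [0.659  0.0146 1.4691] -1.654
0.03 ['top'] [0.6594 0.0172 1.4648] -1.674
0.03 ['scene', 'top'] [0.6593 0.0155 1.4686] -3.315
```

Far slat lies at (0.6593, 0.0155) against a target of (0.660, 0.0152), which is good. Next slat.

>>> {"method": "send_rows", "body": {
  "moves": [
    {"xyz":[15,-10,2],"turn":6},
    {"xyz":[34,-24,6],"turn":13},
    {"xyz":[52,-37,12],"turn":19},
    {"xyz":[65,-46,18],"turn":22},
    {"xyz":[72,-51,24],"turn":22},
    {"xyz":[75,-53,28],"turn":22},
    {"xyz":[75,-53,31],"turn":22},
    {"xyz":[75,-53,31],"turn":22}
  ]
}}

```text
time_s: 22.18
tcp_pos: [0.4933, -0.3013, 0.149]
tcp_rot: [0.007, -0.047, 0.999, -0.0]
ft_force: [-0.1, -0.0, 0.4]
width: 0.49
```

```bash
python3 go.py .4955 -.2993 .082 95.56
```

```text
tcp [ 0.4933 -0.3013  0.149 ] yaw_y 95.44 tilt 0.76 z [ 1.320e-02  4.000e-04 -9.999e-01] F [-0.1 -0.   0.4] w 41.8 t 22.18
shift [-1.5  1.9 67.1] turn -0.12
```

>>> {"method": "send_rows", "body": {
  "moves": [
    {"xyz":[-1,1,8],"turn":0},
    {"xyz":[-1.5,1.5,24],"turn":0},
    {"xyz":[-1.5,1.5,40],"turn":0},
    {"xyz":[-1.5,1.5,53],"turn":0},
    {"xyz":[-1.5,1.5,61],"turn":0},
    {"xyz":[-1.5,1.5,65],"turn":0},
    {"xyz":[-1.5,1.5,67],"turn":0},
    {"xyz":[-1.5,1.5,67],"turn":0}
  ]
}}

```text
time_s: 22.85
tcp_pos: [0.4959, -0.2994, 0.0821]
tcp_rot: [0.007, -0.048, 0.999, -0.0]
ft_force: [0.0, 0.8, -0.0]
width: 0.49
```

>>> {"method": "send_rows", "body": {
  "moves": [
    {"xyz":[0,0,0],"turn":0},
    {"xyz":[0,0,0],"turn":0},
    {"xyz":[0,0,0],"turn":0},
    {"xyz":[0,0,0],"turn":0},
    {"xyz":[0,0,0],"turn":0},
    {"xyz":[0,0,0],"turn":0},
    {"xyz":[0,0,0],"turn":0},
    {"xyz":[0,0,0],"turn":0}
  ],
  "grip": 0,
  "force": 40
}}

```text
time_s: 23.52
tcp_pos: [0.4964, -0.2997, 0.0828]
tcp_rot: [0.007, -0.048, 0.999, -0.001]
ft_force: [-1.1, -0.1, 6.1]
width: 0.273
```

>>> {"method": "send_rows", "body": {
  "moves": [
    {"xyz":[0,0,-6],"turn":0},
    {"xyz":[0,0,-16],"turn":0},
    {"xyz":[0,0,-32],"turn":0},
    {"xyz":[0,0,-52],"turn":0},
    {"xyz":[0,0,-74],"turn":0},
    {"xyz":[0,0,-94],"turn":0},
    {"xyz":[0,0,-108],"turn":0},
    {"xyz":[0,0,-115],"turn":0}
  ]
}}

```text
time_s: 24.18
tcp_pos: [0.4956, -0.3003, 0.2007]
tcp_rot: [0.009, -0.048, 0.999, -0.002]
ft_force: [-0.2, -0.1, -0.8]
width: 0.274
```

```bash
python3 go.py .5042 .0201 .12 173.76
```

```text
tcp [ 0.4956 -0.3003  0.2007] yaw_y 95.47 tilt 1.03 z [ 0.0178 -0.0023 -0.9998] F [-0.2 -0.1 -0.8] w 23.4 t 24.18
shift [-37.7 318.4  80.1] turn -78.29
```

>>> {"method": "send_rows", "body": {
  "moves": [
    {"xyz":[-1,14,-6],"turn":-5},
    {"xyz":[-4,40,-8],"turn":-12},
    {"xyz":[-8,78,-8],"turn":-19},
    {"xyz":[-13,116,-6],"turn":-26},
    {"xyz":[-17,154,-2],"turn":-33},
    {"xyz":[-22,190,5],"turn":-40},
    {"xyz":[-26,224,12],"turn":-47},
    {"xyz":[-30,255,20],"turn":-54}
  ]
}}

```text
time_s: 24.85
tcp_pos: [0.5008, -0.0417, 0.18]
tcp_rot: [0.007, -0.499, 0.867, -0.005]
ft_force: [0.4, -0.2, -1.2]
width: 0.278
```

```bash
python3 go.py .5036 .0197 .09 173.76
```

```text
tcp [ 0.5008 -0.0417  0.18  ] yaw_y 149.84 tilt 1.01 z [ 0.0175 -0.002  -0.9998] F [ 0.4 -0.2 -1.2] w 23.7 t 24.85
shift [-53.8  29.9  89.9] turn -23.92
```

>>> {"method": "send_rows", "body": {
  "moves": [
    {"xyz":[-16,9,6],"turn":-6},
    {"xyz":[-32,18,18],"turn":-13},
    {"xyz":[-44,25,34],"turn":-19},
    {"xyz":[-51,29,52],"turn":-24},
    {"xyz":[-54,30,68],"turn":-24},
    {"xyz":[-54,30,80],"turn":-24},
    {"xyz":[-54,30,88],"turn":-24},
    {"xyz":[-54,30,90],"turn":-24}
  ]
}}

```text
time_s: 25.52
tcp_pos: [0.5021, 0.0199, 0.0883]
tcp_rot: [0.004, -0.668, 0.744, -0.006]
ft_force: [-0.1, 0.2, -0.4]
width: 0.274
```

```bash
python3 go.py .5036 .0197 .0661 173.76; python3 sp.py 1.4618 0 0 0 0
```

```text
tcp [0.5021 0.0199 0.0883] yaw_y 173.85 tilt 0.82 z [ 0.0141 -0.0022 -0.9999] F [-0.1  0.2 -0.4] w 23.4 t 25.52
shift [-0.  -1.2 22.3] turn 0.09
scene [(0.656, 30, -0.004), (0.651, 28, -0.004), (0.649, 28, -0.008), (0.649, 30, -0.008)]
top [(0.107, 10, 0.004), (0.103, 12, 0.004), (0.102, 4, 0.004), (0.102, 2, 0.004)]
```

>>> {"method": "send_rows", "body": {
  "moves": [
    {"xyz":[0,-0.5,6],"turn":0},
    {"xyz":[0,-1,13],"turn":0},
    {"xyz":[0,-1.2,19],"turn":0},
    {"xyz":[0,-1.2,22],"turn":0},
    {"xyz":[-1.5,-1.2,24],"turn":0},
    {"xyz":[-3,-1.3,27],"turn":0},
    {"xyz":[-5.5,-1.4,31],"turn":0},
    {"xyz":[-8,-1.5,36],"turn":0}
  ],
  "force": 20
}}

```text
time_s: 26.28
tcp_pos: [0.506, 0.0273, 0.054]
tcp_rot: [0.005, -0.668, 0.744, -0.007]
ft_force: [-2.1, 1.0, 4.9]
width: 0.276
```

```bash
python3 go.py .5055 .0368 .018 173.76
```

```text
tcp [0.506  0.0273 0.054 ] yaw_y 173.8 tilt 0.95 z [ 0.0163 -0.0029 -0.9999] F [-2.1  1.   4.9] w 23.6 t 26.28
shift [-9.4  2.1 36. ] turn 0.04
```

>>> {"method": "send_rows", "body": {
  "moves": [
    {"xyz":[-2.3,0.3,4.6],"turn":0},
    {"xyz":[-4.2,0.6,9.3],"turn":0},
    {"xyz":[-5.8,0.9,14.1],"turn":0},
    {"xyz":[-7.1,1.2,19],"turn":0},
    {"xyz":[-8.2,1.5,24],"turn":0},
    {"xyz":[-9,1.8,29],"turn":0},
    {"xyz":[-9.4,2,33],"turn":0},
    {"xyz":[-9.4,2.1,37],"turn":0}
  ]
}}

```text
time_s: 26.95
tcp_pos: [0.507, 0.0378, 0.0186]
tcp_rot: [0.007, -0.668, 0.744, -0.007]
ft_force: [-13.1, 1.0, 63.9]
width: 0.275
```

```bash
python3 go.py .5055 .0368 .018 173.76; python3 sp.py 1.4618 0 0 0 0
```

```text
tcp [0.507  0.0378 0.0186] yaw_y 173.84 tilt 1.09 z [ 1.910e-02 -7.000e-04 -9.998e-01] F [-13.1   1.   63.9] w 23.5 t 26.95
shift [1.2 1.4 0.6] turn 0.08
scene [(0.608, 0, -0.008), (0.599, -2, -0.008), (0.592, 0, -0.004), (0.587, -2, -0.004)]
top [(0.196, 8, -0.004), (0.194, 10, -0.004), (0.188, 6, -0.004), (0.186, 6, 0)]
```

Flat, but 64 N is more than I want. I relieve it first with a small shift, then release.

>>> {"method": "send_rows", "body": {
  "moves": [
    {"xyz":[0,0,-0.3],"turn":0},
    {"xyz":[0,0.7,-0.6],"turn":0},
    {"xyz":[0.5,1.4,-0.6],"turn":0},
    {"xyz":[1,1.5,-0.4],"turn":0},
    {"xyz":[1,1.5,-0.2],"turn":0},
    {"xyz":[1,1.5,0],"turn":0},
    {"xyz":[1,1.5,0],"turn":0},
    {"xyz":[1,1.5,0],"turn":0}
  ]
}}

```text
time_s: 27.72
tcp_pos: [0.5055, 0.0374, 0.0189]
tcp_rot: [0.007, -0.668, 0.744, -0.006]
ft_force: [-0.5, 1.9, 5.1]
width: 0.273
```

>>> {"method": "send_rows", "body": {
  "moves": [
    {"xyz":[0,0,0],"turn":0},
    {"xyz":[0,0,0],"turn":0},
    {"xyz":[0,0,0],"turn":0},
    {"xyz":[0,0,0],"turn":0},
    {"xyz":[0,0,-8],"turn":0},
    {"xyz":[0,0,-30],"turn":0},
    {"xyz":[0,0,-65],"turn":0},
    {"xyz":[0,0,-105],"turn":0}
  ],
  "grip": 42
}}

```text
time_s: 28.38
tcp_pos: [0.5012, 0.0371, 0.1237]
tcp_rot: [0.005, -0.668, 0.744, -0.005]
ft_force: [0.8, -0.8, 0.1]
width: 0.487
```

```bash
python3 go.py .4978 -.3551 .18 95.56
```

```text
tcp [0.5012 0.0371 0.1237] yaw_y 173.84 tilt 0.84 z [ 0.0147  0.     -0.9999] F [ 0.8 -0.8  0.1] w 41.6 t 28.38
shift [390.2 -39.5 -56.3] turn 78.28
```

>>> {"method": "send_rows", "body": {
  "moves": [
    {"xyz":[10,0,-25],"turn":6},
    {"xyz":[38,-3,-45],"turn":13},
    {"xyz":[78,-7,-56],"turn":20},
    {"xyz":[118,-11,-56],"turn":27},
    {"xyz":[158,-15,-56],"turn":34},
    {"xyz":[198,-20,-56],"turn":41},
    {"xyz":[238,-24,-56],"turn":48},
    {"xyz":[278,-28,-56],"turn":55}
  ]
}}

```text
time_s: 29.05
tcp_pos: [0.4978, -0.2442, 0.1804]
tcp_rot: [0.007, -0.246, 0.969, -0.002]
ft_force: [0.5, 0.1, -0.3]
width: 0.494
```

```bash
python3 go.py .4965 -.3551 .15 95.56; python3 ly.py .505 .0322 .03 1.4618 .66 .0152 .03 1.4618
```

```text
tcp [ 0.4978 -0.2442  0.1804] yaw_y 118.48 tilt 0.87 z [ 1.510e-02 -1.000e-04 -9.999e-01] F [ 0.5  0.1 -0.3] w 42.1 t 29.05
shift [ 54.5 -96.6  30.4] turn 22.92
0.03 ['scene'] [0.506  0.0326 1.4728] -1.719
0.03 ['top'] [0.5047 0.0341 1.4589] -1.748
0.03 ['scene', 'top'] [0.505  0.0337 1.4611] -3.446
0.03 ['scene'] [0.659  0.0152 1.4691] -1.654
0.03 ['top'] [0.6593 0.0171 1.4736] -1.667
0.03 ['scene', 'top'] [0.6592 0.0162 1.4666] -3.309
```

Both second-layer slats are within about 1.5 mm. Now slat2.

>>> {"method": "send_rows", "body": {
  "moves": [
    {"xyz":[10,-18,0],"turn":6},
    {"xyz":[26,-46,3],"turn":13},
    {"xyz":[40,-71,8],"turn":19},
    {"xyz":[49,-87,14],"turn":23},
    {"xyz":[53,-94,20],"turn":23},
    {"xyz":[54.5,-96.6,25],"turn":23},
    {"xyz":[54.5,-96.6,29],"turn":23},
    {"xyz":[54.5,-96.6,30],"turn":23}
  ]
}}

```text
time_s: 29.82
tcp_pos: [0.4962, -0.3572, 0.1495]
tcp_rot: [0.007, -0.048, 0.999, -0.001]
ft_force: [0.4, 0.4, -0.3]
width: 0.495
```

```bash
python3 go.py .4965 -.3551 .083 95.56
```

```text
tcp [ 0.4962 -0.3572  0.1495] yaw_y 95.46 tilt 0.82 z [ 0.0144 -0.0011 -0.9999] F [ 0.4  0.4 -0.3] w 42.3 t 29.82
shift [ 0.5  2.2 66.5] turn -0.1
```

>>> {"method": "send_rows", "body": {
  "moves": [
    {"xyz":[0,1,8],"turn":0},
    {"xyz":[0.5,1.8,24],"turn":0},
    {"xyz":[0.5,1.8,40],"turn":0},
    {"xyz":[0.5,1.8,53],"turn":0},
    {"xyz":[0.5,1.8,61],"turn":0},
    {"xyz":[0.5,1.8,65],"turn":0},
    {"xyz":[0.5,1.8,66.5],"turn":0},
    {"xyz":[0.5,1.8,66.5],"turn":0}
  ]
}}

```text
time_s: 30.48
tcp_pos: [0.4967, -0.3552, 0.0831]
tcp_rot: [0.007, -0.048, 0.999, -0.001]
ft_force: [0.1, 0.4, -0.6]
width: 0.491
```

>>> {"method": "send_rows", "body": {
  "moves": [
    {"xyz":[0,0,0],"turn":0},
    {"xyz":[0,0,0],"turn":0},
    {"xyz":[0,0,0],"turn":0},
    {"xyz":[0,0,0],"turn":0},
    {"xyz":[0,0,0],"turn":0},
    {"xyz":[0,0,0],"turn":0},
    {"xyz":[0,0,0],"turn":0},
    {"xyz":[0,0,0],"turn":0}
  ],
  "grip": 0,
  "force": 40
}}

```text
time_s: 31.15
tcp_pos: [0.4974, -0.3556, 0.0841]
tcp_rot: [0.008, -0.048, 0.999, -0.001]
ft_force: [0.4, -0.3, 5.8]
width: 0.273
```

>>> {"method": "send_rows", "body": {
  "moves": [
    {"xyz":[0,0,-6],"turn":0},
    {"xyz":[0,0,-16],"turn":0},
    {"xyz":[0,0,-32],"turn":0},
    {"xyz":[0,0,-52],"turn":0},
    {"xyz":[0,0,-74],"turn":0},
    {"xyz":[0,0,-94],"turn":0},
    {"xyz":[0,0,-108],"turn":0},
    {"xyz":[0,0,-115],"turn":0}
  ]
}}

```text
time_s: 31.82
tcp_pos: [0.4964, -0.3561, 0.2021]
tcp_rot: [0.009, -0.048, 0.999, -0.003]
ft_force: [-0.0, 0.0, 0.1]
width: 0.274
```

```bash
python3 go.py .5729 .1032 .17 83.76
```

```text
tcp [ 0.4964 -0.3561  0.2021] yaw_y 95.5 tilt 1.13 z [ 0.0192 -0.0045 -0.9998] F [-0.   0.   0.1] w 23.4 t 31.82
shift [-119.6  450.1   31.5] turn 11.74
```

>>> {"method": "send_rows", "body": {
  "moves": [
    {"xyz":[-4,14,-4],"turn":1},
    {"xyz":[-13,48,-5],"turn":2},
    {"xyz":[-23,86,-4],"turn":4},
    {"xyz":[-33,124,-2],"turn":6},
    {"xyz":[-43,162,2],"turn":8},
    {"xyz":[-53,200,6],"turn":10},
    {"xyz":[-63,238,10],"turn":11.7},
    {"xyz":[-73,276,14],"turn":11.7}
  ]
}}

```text
time_s: 32.48
tcp_pos: [0.5424, -0.0726, 0.1874]
tcp_rot: [0.009, 0.055, 0.998, -0.002]
ft_force: [0.7, 0.1, -0.6]
width: 0.275
```

```bash
python3 go.py .5739 .1037 .11 83.76
```

```text
tcp [ 0.5424 -0.0726  0.1874] yaw_y 83.72 tilt 1.09 z [ 0.0186 -0.0044 -0.9998] F [ 0.7  0.1 -0.6] w 23.5 t 32.48
shift [-10.6 178.9  77.2] turn -0.04
```

>>> {"method": "send_rows", "body": {
  "moves": [
    {"xyz":[-2,36,4],"turn":0},
    {"xyz":[-4,74,12],"turn":0},
    {"xyz":[-6,110,24],"turn":0},
    {"xyz":[-8,142,40],"turn":0},
    {"xyz":[-10,165,56],"turn":0},
    {"xyz":[-10.6,177,68],"turn":0},
    {"xyz":[-10.6,179,76],"turn":0},
    {"xyz":[-10.6,179,77],"turn":0}
  ]
}}

```text
time_s: 33.15
tcp_pos: [0.5723, 0.1034, 0.1081]
tcp_rot: [0.007, 0.054, 0.998, -0.003]
ft_force: [0.2, 0.4, -0.4]
width: 0.272
```

```bash
python3 go.py .5739 .1037 .0848 83.76; python3 sp.py -.109 0 0 0 0
```

```text
tcp [0.5723 0.1034 0.1081] yaw_y 83.77 tilt 0.9 z [ 0.0145 -0.0059 -0.9999] F [ 0.2  0.4 -0.4] w 23.2 t 33.15
shift [-1.2  0.5 23.4] turn 0.01
scene [(0.467, 28, 0), (0.458, 28, 0.004), (0.447, 30, 0.004), (0.442, 30, 0)]
top [(-0.052, 30, -0.012), (-0.053, 32, -0.012), (-0.053, 30, -0.008), (-0.055, 34, -0.008)]
```

>>> {"method": "send_rows", "body": {
  "moves": [
    {"xyz":[-0.5,0.3,6],"turn":0},
    {"xyz":[-1,0.5,13],"turn":0},
    {"xyz":[-1.2,0.5,19],"turn":0},
    {"xyz":[-1.2,0.5,22],"turn":0},
    {"xyz":[-2,0.5,24.5],"turn":0},
    {"xyz":[-4.2,0.5,27.5],"turn":0},
    {"xyz":[-7,0.5,32],"turn":0},
    {"xyz":[-9.5,0.5,37],"turn":0}
  ],
  "force": 20
}}

```text
time_s: 33.92
tcp_pos: [0.5835, 0.1014, 0.0732]
tcp_rot: [0.009, 0.055, 0.998, -0.002]
ft_force: [-2.1, -0.6, 4.2]
width: 0.272
```

```bash
python3 go.py .5919 .1017 .039 83.76; python3 sp.py -.109 0 0 0 0
```

```text
tcp [0.5835 0.1014 0.0732] yaw_y 83.65 tilt 1.04 z [ 0.0171 -0.0059 -0.9998] F [-2.1 -0.6  4.2] w 23.2 t 33.92
shift [-7.7  1.4 34.3] turn -0.11
scene [(0.354, 22, 0.004), (0.35, 24, 0.004), (0.349, 20, 0), (0.343, 26, 0.004)]
top [(-0.027, 34, -0.012), (-0.032, 32, -0.012), (-0.033, 36, -0.012), (-0.036, 36, -0.008)]
```

>>> {"method": "send_rows", "body": {
  "moves": [
    {"xyz":[-2.1,0.3,4.6],"turn":0},
    {"xyz":[-3.8,0.6,9.3],"turn":0},
    {"xyz":[-5.2,0.9,14],"turn":0},
    {"xyz":[-6.3,1.1,18.7],"turn":0},
    {"xyz":[-7.1,1.3,23.4],"turn":0},
    {"xyz":[-7.6,1.4,27.8],"turn":0},
    {"xyz":[-7.8,1.4,31],"turn":0},
    {"xyz":[-7.8,1.4,32],"turn":0}
  ]
}}

```text
time_s: 34.68
tcp_pos: [0.5939, 0.1016, 0.0408]
tcp_rot: [0.01, 0.056, 0.998, -0.003]
ft_force: [1.7, -3.7, 10.7]
width: 0.273
```

```bash
python3 go.py .5919 .1017 .039 83.76; python3 sp.py -.109 0 0 0 0
```

```text
tcp [0.5939 0.1016 0.0408] yaw_y 83.63 tilt 1.2 z [ 0.02   -0.0061 -0.9998] F [ 1.7 -3.7 10.7] w 23.3 t 34.68
shift [ 2.1 -0.2  1.8] turn -0.13
scene [(0.343, 4, 0.004), (0.336, 0, 0.004), (0.327, -4, 0.004), (0.327, -4, 0)]
top [(-0.047, 36, -0.008), (-0.048, -4, -0.012), (-0.049, -4, -0.004), (-0.05, -4, 0.004)]
```

>>> {"method": "send_rows", "body": {
  "moves": [
    {"xyz":[0.5,0,0.5],"turn":0},
    {"xyz":[1,0,1],"turn":0},
    {"xyz":[1.5,0,1.5],"turn":0},
    {"xyz":[2,0,2],"turn":0},
    {"xyz":[2,0,2.5],"turn":0},
    {"xyz":[2,0,2.8],"turn":0},
    {"xyz":[2,0,2.8],"turn":0},
    {"xyz":[2,0,2.8],"turn":0}
  ]
}}

```text
time_s: 35.45
tcp_pos: [0.594, 0.1017, 0.0407]
tcp_rot: [0.013, 0.056, 0.998, -0.002]
ft_force: [0.1, -4.7, 16.3]
width: 0.275
```

>>> {"method": "send_rows", "body": {
  "moves": [
    {"xyz":[0,0,0],"turn":0},
    {"xyz":[0,0,0],"turn":0},
    {"xyz":[0,0,0],"turn":0},
    {"xyz":[0,0,0],"turn":0},
    {"xyz":[0,0,-8],"turn":0},
    {"xyz":[0,0,-30],"turn":0},
    {"xyz":[0,0,-65],"turn":0},
    {"xyz":[0,0,-105],"turn":0}
  ],
  "grip": 42
}}

```text
time_s: 36.12
tcp_pos: [0.5892, 0.1022, 0.1447]
tcp_rot: [0.01, 0.056, 0.998, -0.003]
ft_force: [0.9, -0.1, 0.1]
width: 0.49
```

```bash
python3 go.py .5018 -.4108 .185 95.5
```

```text
tcp [0.5892 0.1022 0.1447] yaw_y 83.62 tilt 1.17 z [ 0.0191 -0.0071 -0.9998] F [ 0.9 -0.1  0.1] w 41.9 t 36.12
shift [  29.1 -519.7  -38.3] turn -11.88
```

>>> {"method": "send_rows", "body": {
  "moves": [
    {"xyz":[1,-18,-15],"turn":0},
    {"xyz":[3,-52,-30],"turn":-1},
    {"xyz":[5,-91,-38],"turn":-3},
    {"xyz":[7,-132,-38],"turn":-5},
    {"xyz":[9,-173,-38],"turn":-7},
    {"xyz":[12,-214,-38],"turn":-9},
    {"xyz":[14,-255,-38],"turn":-11},
    {"xyz":[17,-296,-38],"turn":-11.9}
  ]
}}

```text
time_s: 36.78
tcp_pos: [0.538, -0.1914, 0.1842]
tcp_rot: [0.01, -0.049, 0.999, -0.004]
ft_force: [-0.1, -0.2, -0.5]
width: 0.494
```

```bash
python3 go.py .5018 -.4108 .15 95.5; python3 ly.py .591 .1015 .048 -.109
```

```text
tcp [ 0.538  -0.1914  0.1842] yaw_y 95.62 tilt 1.18 z [ 0.0195 -0.0067 -0.9998] F [-0.1 -0.2 -0.5] w 42.2 t 36.78
shift [  58.2 -214.5   35. ] turn 0.12
0.048 ['scene'] [ 0.594   0.1007 -0.1045] -1.476
0.048 ['top'] [ 0.5909  0.1017 -0.1156] -1.683
0.048 ['scene', 'top'] [ 0.5915  0.1016 -0.1107] -3.135
```

Third-layer left slat is at (0.5915, 0.1016) against a target of (0.5908, 0.1018). Now the last slat.

>>> {"method": "send_rows", "body": {
  "moves": [
    {"xyz":[8,-34,0],"turn":0},
    {"xyz":[19,-72,0],"turn":0},
    {"xyz":[30,-112,0],"turn":0},
    {"xyz":[41,-150,2],"turn":0},
    {"xyz":[50,-182,8],"turn":0},
    {"xyz":[56,-204,18],"turn":0},
    {"xyz":[58,-213,28],"turn":0},
    {"xyz":[58,-214.5,34],"turn":0}
  ]
}}

```text
time_s: 37.55
tcp_pos: [0.4987, -0.4153, 0.1498]
tcp_rot: [0.009, -0.043, 0.999, -0.004]
ft_force: [0.6, 1.1, 0.8]
width: 0.488
```

```bash
python3 go.py .5018 -.4108 .0825 95.56
```

```text
tcp [ 0.4987 -0.4153  0.1498] yaw_y 94.96 tilt 1.13 z [ 0.018  -0.0081 -0.9998] F [0.6 1.1 0.8] w 41.7 t 37.55
shift [-2.3  4.8 67.4] turn -0.6
```

>>> {"method": "send_rows", "body": {
  "moves": [
    {"xyz":[-1,3,6],"turn":-0.3},
    {"xyz":[-2,4.5,22],"turn":-0.6},
    {"xyz":[-2.3,4.5,40],"turn":-0.6},
    {"xyz":[-2.3,4.5,53],"turn":-0.6},
    {"xyz":[-2.3,4.5,61],"turn":-0.6},
    {"xyz":[-2.3,4.5,65],"turn":-0.6},
    {"xyz":[-2.3,4.5,67],"turn":-0.6},
    {"xyz":[-2.3,4.5,67],"turn":-0.6}
  ]
}}

```text
time_s: 38.22
tcp_pos: [0.5023, -0.4104, 0.083]
tcp_rot: [0.009, -0.049, 0.999, -0.004]
ft_force: [-0.4, 0.2, -0.6]
width: 0.493
```

>>> {"method": "send_rows", "body": {
  "moves": [
    {"xyz":[0,0,0],"turn":0},
    {"xyz":[0,0,0],"turn":0},
    {"xyz":[0,0,0],"turn":0},
    {"xyz":[0,0,0],"turn":0},
    {"xyz":[0,0,0],"turn":0},
    {"xyz":[0,0,0],"turn":0},
    {"xyz":[0,0,0],"turn":0},
    {"xyz":[0,0,0],"turn":0}
  ],
  "grip": 0,
  "force": 40
}}

```text
time_s: 38.88
tcp_pos: [0.5029, -0.4108, 0.0842]
tcp_rot: [0.01, -0.049, 0.999, -0.005]
ft_force: [0.2, 1.0, 6.5]
width: 0.272
```

>>> {"method": "send_rows", "body": {
  "moves": [
    {"xyz":[0,0,-6],"turn":0},
    {"xyz":[0,0,-16],"turn":0},
    {"xyz":[0,0,-32],"turn":0},
    {"xyz":[0,0,-52],"turn":0},
    {"xyz":[0,0,-74],"turn":0},
    {"xyz":[0,0,-94],"turn":0},
    {"xyz":[0,0,-108],"turn":0},
    {"xyz":[0,0,-115],"turn":0}
  ]
}}

```text
time_s: 39.55
tcp_pos: [0.5013, -0.4106, 0.2022]
tcp_rot: [0.011, -0.049, 0.999, -0.006]
ft_force: [0.1, -0.7, -0.8]
width: 0.269
```

```bash
python3 go.py .5569 -.0513 .14 83.7
```

```text
tcp [ 0.5013 -0.4106  0.2022] yaw_y 95.61 tilt 1.46 z [ 0.0227 -0.0115 -0.9997] F [ 0.1 -0.7 -0.8] w 23.0 t 39.55
shift [-89.2 353.   59.3] turn 11.91
```

>>> {"method": "send_rows", "body": {
  "moves": [
    {"xyz":[-4,14,-4],"turn":1},
    {"xyz":[-12,46,-6],"turn":2},
    {"xyz":[-21,84,-6],"turn":4},
    {"xyz":[-31,122,-6],"turn":6},
    {"xyz":[-41,160,-5],"turn":8},
    {"xyz":[-50,198,-2],"turn":10},
    {"xyz":[-59,234,4],"turn":11.9},
    {"xyz":[-67,266,12],"turn":11.9}
  ]
}}

```text
time_s: 40.22
tcp_pos: [0.5423, -0.1373, 0.1882]
tcp_rot: [0.012, 0.055, 0.998, -0.005]
ft_force: [-0.3, 0.3, -0.4]
width: 0.274
```

```bash
python3 go.py .5570 -.0515 .108 83.7
```

```text
tcp [ 0.5423 -0.1373  0.1882] yaw_y 83.67 tilt 1.49 z [ 0.0233 -0.0114 -0.9997] F [-0.3  0.3 -0.4] w 23.4 t 40.22
shift [-3.3 87.6 79.6] turn -0.03
```

>>> {"method": "send_rows", "body": {
  "moves": [
    {"xyz":[-1,25,4],"turn":0},
    {"xyz":[-2,52,14],"turn":0},
    {"xyz":[-3,72,30],"turn":0},
    {"xyz":[-3.3,83,48],"turn":0},
    {"xyz":[-3.3,87,63],"turn":0},
    {"xyz":[-3.3,87.6,74],"turn":0},
    {"xyz":[-3.3,87.6,79],"turn":0},
    {"xyz":[-3.3,87.6,79.5],"turn":0}
  ]
}}

```text
time_s: 40.88
tcp_pos: [0.5557, -0.0514, 0.1067]
tcp_rot: [0.01, 0.055, 0.998, -0.005]
ft_force: [-0.5, 0.1, -0.6]
width: 0.275
```

```bash
python3 go.py .5578 -.0515 .0848 83.7; python3 sp.py -.110 0 0 0 0
```

```text
tcp [ 0.5557 -0.0514  0.1067] yaw_y 83.68 tilt 1.32 z [ 0.02   -0.0112 -0.9997] F [-0.5  0.1 -0.6] w 23.5 t 40.88
shift [-1.6  0.3 21.9] turn -0.02
scene [(0.487, 30, 0.004), (0.478, 28, 0.004), (0.467, 32, 0.004), (0.46, 28, 0)]
top [(-0.036, -2, 0.004), (-0.039, 4, 0.004), (-0.039, 2, 0.004), (-0.039, 0, 0.004)]
```

>>> {"method": "send_rows", "body": {
  "moves": [
    {"xyz":[0,0.2,6],"turn":0},
    {"xyz":[-0.3,0.3,13],"turn":0},
    {"xyz":[-0.5,0.3,18],"turn":0},
    {"xyz":[-0.5,0.3,21],"turn":0},
    {"xyz":[-1.2,0.3,23.5],"turn":0},
    {"xyz":[-3.3,0.3,26.5],"turn":0},
    {"xyz":[-6,0.3,31],"turn":0},
    {"xyz":[-8.5,0.3,36],"turn":0}
  ],
  "force": 20
}}

```text
time_s: 41.65
tcp_pos: [0.5667, -0.0529, 0.0728]
tcp_rot: [0.012, 0.055, 0.998, -0.005]
ft_force: [-0.3, 0.0, 4.0]
width: 0.274
```

```bash
python3 go.py .5748 -.0535 .0405 83.7; python3 sp.py -.110 0 0 0 0
```

```text
tcp [ 0.5667 -0.0529  0.0728] yaw_y 83.65 tilt 1.51 z [ 0.0237 -0.0115 -0.9997] F [-0.3  0.   4. ] w 23.4 t 41.65
shift [-7.4  0.6 32.5] turn -0.05
scene [(0.458, 24, 0.004), (0.451, 20, 0.004), (0.446, 24, 0), (0.446, 26, 0.004)]
top [(-0.046, 26, 0.004), (-0.046, 28, 0.004), (-0.047, 12, 0.004), (-0.047, 0, 0.004)]
```

>>> {"method": "send_rows", "body": {
  "moves": [
    {"xyz":[-2,0.1,4.6],"turn":0},
    {"xyz":[-3.6,0.2,9.3],"turn":0},
    {"xyz":[-4.9,0.3,14],"turn":0},
    {"xyz":[-5.9,0.4,18.7],"turn":0},
    {"xyz":[-6.5,0.5,23.4],"turn":0},
    {"xyz":[-6.8,0.6,27.8],"turn":0},
    {"xyz":[-6.8,0.6,31],"turn":0},
    {"xyz":[-6.8,0.6,32.5],"turn":0}
  ]
}}

```text
time_s: 42.42
tcp_pos: [0.5773, -0.0541, 0.0407]
tcp_rot: [0.015, 0.055, 0.998, -0.006]
ft_force: [-0.8, -1.6, 19.5]
width: 0.277
```

```bash
python3 go.py .5748 -.0535 .0405 83.7; python3 sp.py -.110 0 0 0 0
```

```text
tcp [ 0.5773 -0.0541  0.0407] yaw_y 83.64 tilt 1.79 z [ 0.0286 -0.0128 -0.9995] F [-0.8 -1.6 19.5] w 23.6 t 42.42
shift [2.5 0.3 0.1] turn -0.06
scene [(0.456, -4, 0.004), (0.45, 32, 0.004), (0.448, 36, 0), (0.447, 2, 0.004)]
top [(-0.063, 24, -0.004), (-0.064, 26, 0.004), (-0.065, 26, -0.004), (-0.065, 28, -0.004)]
```

>>> {"method": "send_rows", "body": {
  "moves": [
    {"xyz":[0,0,0],"turn":0},
    {"xyz":[0,0,0],"turn":0},
    {"xyz":[0,0,0],"turn":0},
    {"xyz":[0,0,0],"turn":0},
    {"xyz":[0,0,-8],"turn":0},
    {"xyz":[0,0,-30],"turn":0},
    {"xyz":[0,0,-65],"turn":0},
    {"xyz":[0,0,-105],"turn":0}
  ],
  "grip": 42
}}

```text
time_s: 43.18
tcp_pos: [0.572, -0.0525, 0.1451]
tcp_rot: [0.012, 0.055, 0.998, -0.005]
ft_force: [1.0, 0.2, -0.2]
width: 0.489
```

>>> {"method": "send_rows", "body": {
  "moves": [
    {"xyz":[15,-20,-10],"turn":0},
    {"xyz":[40,-50,-20],"turn":0},
    {"xyz":[65,-80,-25],"turn":0},
    {"xyz":[90,-110,-25],"turn":0},
    {"xyz":[115,-140,-25],"turn":0},
    {"xyz":[135,-160,-25],"turn":0},
    {"xyz":[145,-170,-25],"turn":0},
    {"xyz":[145,-170,-25],"turn":0}
  ]
}}

```text
time_s: 43.85
tcp_pos: [0.4055, -0.2062, 0.1685]
tcp_rot: [0.011, 0.057, 0.998, -0.006]
ft_force: [-0.7, -0.3, 0.7]
width: 0.495
```

```bash
python3 go.py .4 -.2 .2 90; python3 ly.py .5741 -.0533 .048 -.109 .591 .1015 .048 -.109 .505 .0337 .03 1.46 .6592 .0162 .03 1.46; python3 pp.py | sed -n 3,5p
python3 - <<'E'
from h import *
o=[]
for c,(x0,y0) in{"scene":(225,145),"top":(125,130)}.items():
    I=manip.capture(c);o.append(cv2.resize(I[y0:y0+110,x0:x0+170,::-1],None,fx=2.35,fy=2.35,interpolation=cv2.INTER_CUBIC))
cv2.imwrite("pics/v10.png",np.vstack(o))
E
```

```text
tcp [ 0.4055 -0.2062  0.1685] yaw_y 83.41 tilt 1.43 z [ 0.0216 -0.0125 -0.9997] F [-0.7 -0.3  0.7] w 42.2 t 43.85
shift [  5.5   5.2 -31.7] turn -6.59
0.048 ['scene'] [ 0.5774 -0.0552 -0.1032] -1.654
0.048 ['top'] [ 0.5754 -0.0527 -0.1135] -1.744
0.048 ['scene', 'top'] [ 0.5755 -0.0534 -0.1118] -3.329
0.048 ['scene'] [ 0.5934  0.1007 -0.1026] -1.476
0.048 ['top'] [ 0.5914  0.1018 -0.1108] -1.67
0.048 ['scene', 'top'] [ 0.5915  0.1016 -0.1107] -3.133
0.03 ['scene'] [0.5052 0.0337 1.4934] -1.585
0.03 ['top'] [0.5053 0.0344 1.4683] -1.682
0.03 ['scene', 'top'] [0.5053 0.0338 1.4684] -3.264
0.03 ['scene'] [0.6591 0.0181 1.4738] -1.602
0.03 ['top'] [0.6603 0.0171 1.4656] -1.589
0.03 ['scene', 'top'] [0.6596 0.0172 1.4743] -3.175
-4 [ 0.5492  0.3049 -0.0931] 0.075
0 [ 0.547   0.3053 -0.1015] 0.045
4 [ 0.5448  0.3054 -0.1009] 0.035
```

View pics/v10.png

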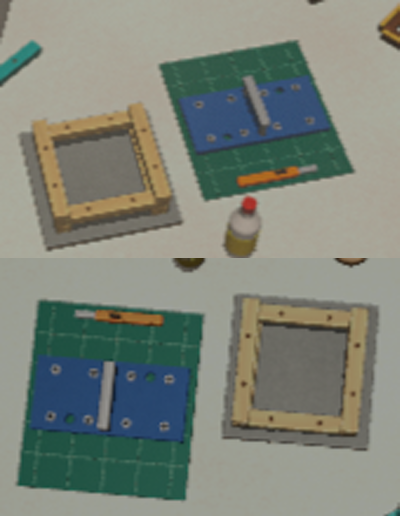

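```bash
python3 -c "
from station import manip
print(manip.finish_job())"
```

```text
the job is handed in; nothing more can be done
None
```

The job is done and handed in at about 45 s of the 72 s. The plate is in the middle of the mat, and the airing stack has its second and third layers.

**Plate:** I drew it straight off the dowels, square to the bed, and lowered its low edge onto the mat so it pivoted flat. It lies at about (0.547, 0.305), within roughly 2 mm of the mat's measured centre, and clear of the knife.

**Slats:** All four were set down and pivoted flat the same way, second layer before third. The last fit puts each slat within about 2 mm of its place. In the final picture the corners look flush.

**What disagreed or was rougher than wanted:**
- The two cameras differ by 1–3 mm on where the slats lie. I went by the fit to both.
- The plate's tilt fits best at about 3–4° by the scene camera alone. I took that as fit bias, because the plate would not yield under 20 N before I let go.
- Setting down the second-layer near slat pressed briefly to about 64 N at the wrist. That is below the 120 N limit, and I eased it before letting go. I assumed it was the slat on the layer below. I did not rule out the gripper's body pressing on something, which has a 40 N limit.

The gripper was clear of everything when I handed in. The knife, the glue bottle and the part of a turquoise slat in the last picture looked undisturbed. The other bystanders, including the second turquoise slat, were not in that picture or checked afterwards.

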